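# Restock the levelling-feet tray and slide it into its bay

## Task

Restock the grey compartment tray with shelf levelling feet and put it away: move the wooden furniture feet that have strayed into the tray over to the open cardboard carton, and stand every levelling foot from the bench in a compartment of its own, base down, beside those already there. Then slide the loaded tray by its handle, handle end out, fully home into the bay of the low black unit, its front plate level with the mouth, and leave the roll of tape and the tubes where they are.

Things in the scene. Friction and masses are not known exactly. Their poses are not given: they have to be found in the camera images.
- tray_base (a point): grey loose tray on the bench, 152 mm (x) by 226 mm (y), 0.3 kg empty. Slides easily on two nylon runners. Point: centre of its underside; x points to the back wall, which enters the bay first; z up. Floor and walls 4 mm thick; side and back walls 28 mm high, dividers 24 mm, front plate (x = -76 mm, handle side) 60 mm. Compartments: 2 rows of 3, 70 mm square, 74 mm apart.
- handle (a point): middle of the steel bar handle on the tray's front plate: bar 12 mm square, 108 mm long along the tray's y, its middle 52 mm out from the plate's face and 48 mm above the bench; free from above, with 46 mm between bar and plate. Two arms, 50 mm either side of the middle, join it to the plate.
- bay_mouth (a point): middle of the mouth, at bench level, of the bay in the low black unit with plywood top (278 wide, 178 deep, 84 mm high, fixed on the bench). x points into the bay. Home, the tray meets the back panel, its front plate level with the mouth, tray_base 76 mm past this point. No floor (tray slides on the bench); 236 mm between side walls, 76 mm high; front 30 mm flares 9 mm wider each side. A roof hides the inside.
- carton: open cardboard carton, fixed on the bench, 170 mm (its x) by 130 mm (its y) outside, 55 mm high, walls and floor 4 mm. Origin at the centre of its underside, z up.
- tape: bystander: roll of brown packing tape lying flat, 94 mm across, 48 mm high; origin under its centre.
- tubes: bystander: three black tubes banded side by side, 150 mm long, about 97 mm wide, 32 mm high; origin under their centre.
- well0 (a point): centre of the floor of a compartment of the tray (front row, near the handle, at +y in the tray's axes), 4 mm above the tray's underside; moves with the tray.
- well1 (a point): centre of the floor of a compartment of the tray (front row, near the handle, middle in the tray's axes), 4 mm above the tray's underside; moves with the tray.
- well2 (a point): centre of the floor of a compartment of the tray (front row, near the handle, at -y in the tray's axes), 4 mm above the tray's underside; moves with the tray.
- well3 (a point): centre of the floor of a compartment of the tray (back row, at +y in the tray's axes), 4 mm above the tray's underside; moves with the tray.
- well4 (a point): centre of the floor of a compartment of the tray (back row, middle in the tray's axes), 4 mm above the tray's underside; moves with the tray.
- well5 (a point): centre of the floor of a compartment of the tray (back row, at -y in the tray's axes), 4 mm above the tray's underside; moves with the tray.
- foot1_mid (a point): levelling foot of a shelf rack, 62 mm tall, 0.07 kg: round black base 60 mm across, 12 mm thick, a low cone and a 27 mm wide nut up to 32 mm, then a steel threaded stem 16 mm across to the top. Point on its axis, 31 mm above its underside; z along the stem. May be absent (None). Starts standing on the bench.
- foot2_mid (a point): levelling foot of a shelf rack, 62 mm tall, 0.07 kg: round black base 60 mm across, 12 mm thick, a low cone and a 27 mm wide nut up to 32 mm, then a steel threaded stem 16 mm across to the top. Point on its axis, 31 mm above its underside; z along the stem. May be absent (None). Starts standing on the bench.
- foot3_mid (a point): levelling foot of a shelf rack, 62 mm tall, 0.07 kg: round black base 60 mm across, 12 mm thick, a low cone and a 27 mm wide nut up to 32 mm, then a steel threaded stem 16 mm across to the top. Point on its axis, 31 mm above its underside; z along the stem. May be absent (None). Starts standing on the bench.
- foot4_mid (a point): levelling foot of a shelf rack, 62 mm tall, 0.07 kg: round black base 60 mm across, 12 mm thick, a low cone and a 27 mm wide nut up to 32 mm, then a steel threaded stem 16 mm across to the top. Point on its axis, 31 mm above its underside; z along the stem. May be absent (None). Starts standing on the bench.
- foot5_mid (a point): levelling foot of a shelf rack, 62 mm tall, 0.07 kg: round black base 60 mm across, 12 mm thick, a low cone and a 27 mm wide nut up to 32 mm, then a steel threaded stem 16 mm across to the top. Point on its axis, 31 mm above its underside; z along the stem. May be absent (None). Starts standing on the bench.
- foot6_mid (a point): levelling foot of a shelf rack, 62 mm tall, 0.07 kg: round black base 60 mm across, 12 mm thick, a low cone and a 27 mm wide nut up to 32 mm, then a steel threaded stem 16 mm across to the top. Point on its axis, 31 mm above its underside; z along the stem. May be absent (None). Starts already standing in a compartment of the tray.
- foot7_mid (a point): levelling foot of a shelf rack, 62 mm tall, 0.07 kg: round black base 60 mm across, 12 mm thick, a low cone and a 27 mm wide nut up to 32 mm, then a steel threaded stem 16 mm across to the top. Point on its axis, 31 mm above its underside; z along the stem. May be absent (None). Starts already standing in a compartment of the tray.
- foot8_mid (a point): levelling foot of a shelf rack, 62 mm tall, 0.07 kg: round black base 60 mm across, 12 mm thick, a low cone and a 27 mm wide nut up to 32 mm, then a steel threaded stem 16 mm across to the top. Point on its axis, 31 mm above its underside; z along the stem. May be absent (None). Starts already standing in a compartment of the tray.
- bun1_mid (a point): wooden furniture foot, a plain turned cylinder 46 mm across and 60 mm tall, 0.06 kg, that does not belong in the tray. Point on its axis, 30 mm above its underside; z along the axis. May be absent (None). Starts standing in a compartment of the tray.
- bun2_mid (a point): wooden furniture foot, a plain turned cylinder 46 mm across and 60 mm tall, 0.06 kg, that does not belong in the tray. Point on its axis, 30 mm above its underside; z along the axis. May be absent (None). Starts standing in a compartment of the tray.
- bun3_mid (a point): wooden furniture foot, a plain turned cylinder 46 mm across and 60 mm tall, 0.06 kg, that does not belong in the tray. Point on its axis, 30 mm above its underside; z along the axis. May be absent (None). Starts standing in a compartment of the tray.
Not all that is in view belongs to the job. What is shaped like the part that bears foot1_mid but green is not meant.

How it is judged:
By the outcome, as a careful person would: the job done as asked, in the order asked, and still so for the second after the job is handed in, with the robot touching nothing.
Of foot1, foot2, foot3, foot4, foot5 only 4 to 5 are there at a start; the rules pass over those that are not, and their reading is None.
Of foot6, foot7, foot8 only 1 to 1 are there at a start; the rules pass over those that are not, and their reading is None.
Of bun1, bun2, bun3 only 1 to 2 are there at a start; the rules pass over those that are not, and their reading is None.
At some moment in a run one of foot1, foot2, foot3, foot4, foot5, tray may be knocked a few centimetres aside while the robot is not near it.
It also fails if it takes over 210 s, if anything falls off the work surface, if the arm or the gripper's body presses on something with over 40 N, if the wrist force passes 120 N, or if a joint passes its speed limit or range.

## Robot

A 7-joint arm with a two-finger parallel gripper is mounted at the origin on the work surface. World frame = base frame: x ahead of the robot, y to its left, z up, the work surface at z = 0. Lengths are in m, angles in rad, forces in N, time in s.
With the tool pointing down it reaches from about 0.35 to 0.9 m from the base axis. Payload 8.1 kg.
Tool frame: the origin (TCP) lies midway between the tips of the shut fingers; the grasp point (between the pads) lies 19 mm behind it; z points along the fingers, y is the line along which they close (so a half turn about z gives the same grasp; the last joint's range is limited). The gripper opens to 92 mm and grips with 3 to 60 N. Pads are 19 mm wide; open, the fingers measure 130 mm over their backs; the gripper's body (75 mm by 190 mm) begins 47 mm behind the grasp point.
Start: joints at [-1.365, 0.434, 0.025, 1.573, -0.012, 1.134, -0.075], TCP at [0.19, 0.595, 0.227] pointing down, gripper open.
Joint ranges: [-2.62, 2.62], [-0.44, 2.09], [-1.27, 1.32], [0.08, 2.57], [-1.32, 4.46], [0.12, 2], [-2.74, 2.74]. Speed limits (rad/s): [2.22, 2.22, 3.01, 3.01, 3.14, 3.14, 3.14].

## Interface

Orientations are given as a rotation vector (axis times angle).
In Python, from cell import arm gives the robot as it stands.
- The arm moves only by the tool send_rows, never from a script. Its argument "increments" is a list of rows, each a list of 3 entries, a list of its own where there are three numbers: the finger opening in cm, from 0 to 9.18, then the shift along the tool's x, y, z in cm, then the turn, a rotation vector about the tool's x, y, z in rad. A call has 1 to 5 rows; each row shifts and turns the commanded pose from where the row before left it, along the tool's axes as they then stand; what a row does not reach is not made up. A row lasts 1/10 s, in which the tool goes at most 50 mm and 8.59 degrees, less where a joint would pass 70% of its speed; a pose out of reach is approached as far as the arm can. A call is refused whole if a number of a shift passes 5 or a number of a turn 0.15, either way. A call with a gripper value outside its range is refused whole. The fingers move at their own pace and stop on an object; "force" is the grip in N (left out, the last holds). Time passes only in rows, so rows that do not move let the fingers close. It gives the time, the measured TCP pose, the force, the opening and the grip force at its end, in the units of the state.
- arm.observe(): the state, without advancing time (a new reading comes with each control period).
- arm.get_image(name): name is "scene" or "top" or "wrist"; returns the picture (480x640x3 uint8, red, green, blue); there is no depth.
- arm.camera_params(name): a dict with "camera_matrix" (3x3 intrinsics, pixels), "R" (3x3) and "t" (3): a world point X has camera coordinates R X + t. Camera axes: x right, y down, z forward; pixel columns grow to the right and rows downward; lengths in m; the calibration is good to about 2 mm. A picture is of the moment at which its call begins: read the wrist's pose just before it. camera_params takes no time and is no camera call; for the wrist camera it gives the pose at the moment of the call.
- arm.sign_off(): hands the job in; it is judged then, once.
The state is a dict: "clock": time; "joints": joint angles; "dq": joint speeds; "joint_efforts": joint torques, N m; "position": TCP position; "ee_rot": TCP orientation; "force": force on the tool from outside, world axes, zero at the start; "ft_torque": the same for the moment, N m; "width": opening from 0.0 (shut) to 1.0 (fully open); "gripper_force": force on a finger pad.
Only numpy, scipy, OpenCV 4.12 (cv2) and the standard library are available. Lean on these libraries where they do the work, as an engineer would, in place of code of your own. Each camera call takes 0.05 s, during which the arm holds its last target. There are 200 camera calls.

## Working session

There is one attempt and no reset: what is moved stays moved. The work goes in short steps, Python scripts to look and compute and a tool call to move; the robot and the scene stay as the last step left them, time stands still between calls to the robot, and variables do not carry over. Pictures are saved under pics/ and viewed, at most 14 in all, crops included, and the job is handed in when it is done.

Besides the shell and the picture viewer there is one more tool, called as a command line: name --argument value ..., lists and objects as JSON in quotes. send_rows: Moves the arm, as the interface text tells. Its arguments: {"type":"object","properties":{"increments":{"type":"array"},"force":{"type":"number"}},"required":["increments"]}

```bash
mkdir -p pics; ls; python3 - <<'E'
from cell import arm
import cv2
print(arm.observe())
for n in("scene","top","wrist"):
    p=arm.camera_params(n); print(n,p)
    cv2.imwrite(f"pics/{n}0.png",arm.get_image(n)[:,:,::-1])
E
```

```text
pics
{'clock': 0.0, 'joints': array([-1.36459383,  0.43519296,  0.02496059,  1.57407675, -0.01162626,
        1.13401974, -0.07510754]), 'dq': array([ 1.19290260e-03,  1.12599514e-03, -1.03354953e-03, -1.48239599e-04,
       -7.49358818e-04,  1.93860214e-05, -1.69958402e-04]), 'joint_efforts': array([ 1.15215862e-03, -6.67842507e+01,  9.85489525e-01, -3.14457893e+01,
       -6.04630122e-02,  4.29915916e-02,  1.34364213e-04]), 'position': array([0.18983299, 0.5949386 , 0.22597135]), 'ee_rot': array([-4.83240536e-01, -3.10407366e+00,  2.42911736e-03]), 'force': array([-0.13209119,  0.06020091, -0.03691721]), 'ft_torque': array([-0.0388622 , -0.01569757, -0.01074397]), 'gripper_force': 0.0, 'width': 1.0020336432200097}
scene {'camera_matrix': array([[497.74428111,   0.        , 311.88917081],
       [  0.        , 497.74428111, 231.18091079],
       [  0.        ,   0.        ,   1.        ]]), 'R': array([[ 0.71597745,  0.69779385, -0.02144831],
       [ 0.40177064, -0.4369763 , -0.80475591],
       [-0.57092612,  0.56756978, -0.59321826]]), 't': array([-0.34938848, -0.18079796,  1.53188517])}
top {'camera_matrix': array([[545.72427685,   0.        , 316.53817546],
       [  0.        , 545.72427685, 236.10685329],
       [  0.        ,   0.        ,   1.        ]]), 'R': array([[-0.02765152, -0.99951531, -0.01430196],
       [-0.99682882,  0.02863954, -0.07424338],
       [ 0.074617  ,  0.01220366, -0.99713759]]), 't': array([0.0167128 , 0.49879353, 1.29175823])}
wrist {'camera_matrix': array([[402.9702978 ,   0.        , 314.70346841],
       [  0.        , 402.9702978 , 247.6343262 ],
       [  0.        ,   0.        ,   1.        ]]), 'R': array([[ 0.30289326,  0.95302297, -0.00169912],
       [ 0.91922138, -0.29167876,  0.26449111],
       [ 0.25157051, -0.08167444, -0.96438663]]), 't': array([-0.62361229, -0.03450637,  0.39038941])}
```

View pics/top0.png

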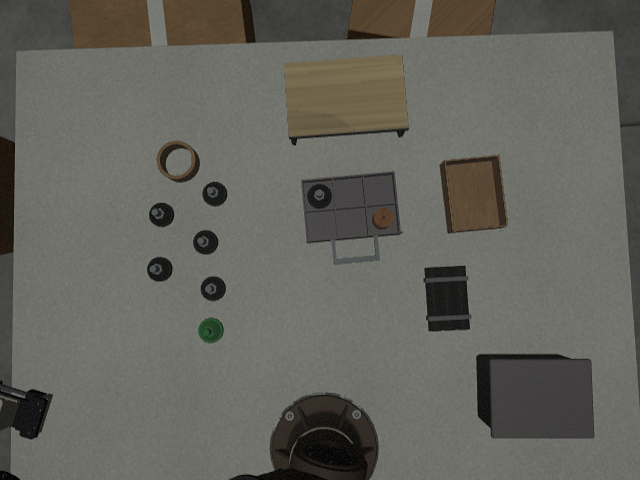

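View pics/scene0.png

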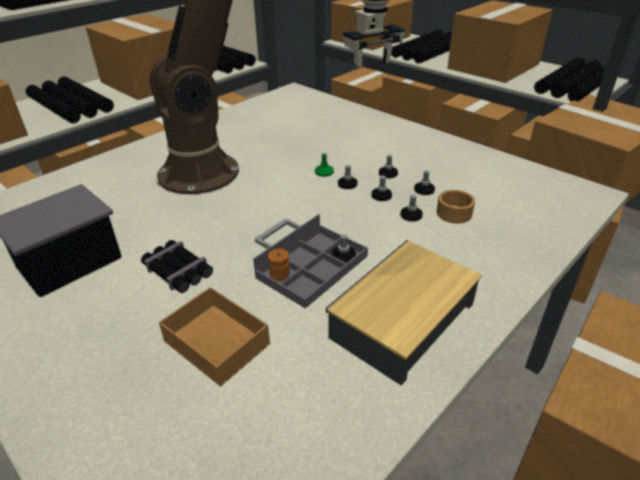

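Top view: candidates are five black levelling feet at (215,193), (161,214), (205,241), (159,268) and (213,288). The green one at (210,330) is a decoy, and the foot at (319,195) is already in the tray. There is one wooden bun, at (383,217) in the tray. The carton is at (474,193) and the plywood-topped unit at (347,97). The grey-topped black box at (540,400) is a decoy. The tape is at (178,160) and the tubes at (447,298).

```bash
cat > h.py <<'E'
import numpy as np, cv2
from scipy.spatial.transform import Rotation as Rn
from cell import arm
def ray(P,uv):
    d=P["R"].T@np.linalg.inv(P["camera_matrix"])@np.array([uv[0],uv[1],1.]); return -P["R"].T@P["t"],d/np.linalg.norm(d)
def onz(P,uv,z):
    c,d=ray(P,uv); return c+d*(z-c[2])/d[2]
def proj(P,X):
    q=P["camera_matrix"]@(P["R"]@np.asarray(X)+P["t"]); return q[:2]/q[2]
def tri(P1,u1,P2,u2):
    c1,d1=ray(P1,u1);c2,d2=ray(P2,u2)
    s=np.linalg.lstsq(np.c_[d1,-d2],c2-c1,rcond=None)[0]
    a,b=c1+s[0]*d1,c2+s[1]*d2; return (a+b)/2,np.linalg.norm(a-b)
def blobs(m,lo,hi):
    n,l,s,c=cv2.connectedComponentsWithStats(m.astype(np.uint8))
    return [(c[i],s[i],l==i) for i in range(1,n) if lo<s[i,4]<hi]
def feet(im,P):
    """dark round bases on the bench (top camera), ellipse centre -> base at z 10 mm"""
    m=cv2.morphologyEx((im.max(2)<60).astype(np.uint8),cv2.MORPH_CLOSE,np.ones((7,7)))
    out=[]
    for c,s,l in blobs(m,250,900):
        if 120<c[0]<270 and 150<c[1]<350 or 0:
            cnt=max(cv2.findContours(l.astype(np.uint8),0,1)[0],key=len)
            (u,v),r=cv2.minEnclosingCircle(cnt); out.append((np.array([u,v]),r,onz(P,(u,v),.01)))
    return out
def rows(x,y,z,yaw,st=None):
    """tool-axis shift (cm) and turn about tool z to reach; yaw = direction of tool y minus 90deg"""
    st=st or arm.observe(); R0=Rn.from_rotvec(st["ee_rot"])
    T=Rn.from_euler('z',yaw)*Rn.from_matrix(np.diag([-1.,1,-1]))
    print("turn",(R0.inv()*T).as_rotvec().round(3),"shift in target axes cm",(T.inv().apply(np.array([x,y,z])-st["position"])*100).round(2))
E
python3 - <<'E'
from h import *
T,S=arm.camera_params("top"),arm.camera_params("scene")
t=cv2.imread("pics/top0.png");s=cv2.imread("pics/scene0.png")
F=feet(t,T)
for u,r,X in F: print("foot",u.round(1),round(r,1),X.round(4),"scene px base",proj(S,X).round(0))
m=s.max(2)<60
B=blobs(cv2.morphologyEx(m.astype(np.uint8),cv2.MORPH_CLOSE,np.ones((3,3))),60,700)
for c,st,l in B: 
    if 250<c[0]<480 and 150<c[1]<270:
        b=min(F,key=lambda f:np.hypot(*(proj(S,f[2])-c))); print("scene dark",c.round(1),st, tri(T,b[0],S,c))
hs=cv2.cvtColor(t,cv2.COLOR_BGR2HSV); print("px bun,tray,carton,ply",[hs[y,x] for x,y in((378,217),(350,220),(475,195),(340,90),(383,185),(200,400))])
# corners: tray grey, ply
def quad(mask,lo,name):
    mask=cv2.morphologyEx(mask.astype(np.uint8),cv2.MORPH_CLOSE,np.ones((5,5)))
    for c,st,l in blobs(mask,lo,30000):
        cnt=max(cv2.findContours(l.astype(np.uint8),0,1)[0],key=len); print(name,c.round(1),st[4],cv2.boxPoints(cv2.minAreaRect(cnt)).round(1).tolist())
H,Sa,V=[hs[:,:,i].astype(int) for i in range(3)]
quad((H>8)&(H<28)&(Sa>60)&(V>60),1500,"brown")
for n,im,x0,y0,x1,y1 in(("a",t,280,40,520,280),("b",s,230,190,500,400)):
    cv2.imwrite(f"pics/crop_{n}.png",cv2.resize(im[y0:y1,x0:x1],None,fx=2.5,fy=2.5,interpolation=cv2.INTER_CUBIC))
E
```

```text
foot [214.5 193.5] 12.3 [0.611  0.2486 0.01  ] scene px base [411. 212.]
foot [161.2 214.2] 12.5 [0.564  0.3793 0.01  ] scene px base [424. 186.]
foot [205.2 241.8] 12.4 [0.4936 0.2727 0.01  ] scene px base [381. 192.]
foot [159.5 269. ] 12.7 [0.4309 0.3843 0.01  ] scene px base [387. 170.]
foot [212.8 288.3] 12.5 [0.3811 0.2558 0.01  ] scene px base [347. 181.]
scene dark [388.2 172.1] [380 168  17  10 137] (array([0.4316488 , 0.38711883, 0.00238703]), np.float64(0.0014624889222072958))
scene dark [347.3 182.7] [339 178  18  11 156] (array([0.38125692, 0.25769393, 0.00212947]), np.float64(0.0008906569527387256))
scene dark [424.  188.5] [415 183  19  12 172] (array([0.56479862, 0.38144806, 0.00219866]), np.float64(0.000512955718203705))
scene dark [381.  194.5] [372 189  19  12 175] (array([0.4938759 , 0.27419258, 0.00174605]), np.float64(0.0007669955324501878))
scene dark [410.9 214.2] [401 208  21  13 202] (array([0.61225281, 0.25018726, 0.00125682]), np.float64(0.00030832730116963297))
scene dark [305.2 236.5] [276 217  63  37 677] (array([ 0.33194176,  0.23201388, -0.18399714]),
[... 689 characters left out ...]
]
brown [203.6  21.6] 3469 [[163.0, 0.0], [245.0, 0.0], [245.0, 44.0], [163.0, 44.0]]
brown [382.4  16.9] 2169 [[347.5, 29.100000381469727], [354.0, -10.199999809265137], [415.20001220703125, 0.0], [408.6000061035156, 39.29999923706055]]
brown [460.6  17.4] 2243 [[427.0, 0.0], [494.0, 0.0], [494.0, 36.0], [427.0, 36.0]]
brown [345.4  95.4] 8766 [[283.1000061035156, 63.099998474121094], [402.20001220703125, 54.20000076293945], [407.70001220703125, 127.5999984741211], [288.6000061035156, 136.60000610351562]]
brown [471.9 193.3] 3653 [[438.79998779296875, 160.60000610351562], [499.1000061035156, 153.60000610351562], [507.3999938964844, 225.8000030517578], [447.1000061035156, 232.8000030517578]]
```

View pics/crop_a.png

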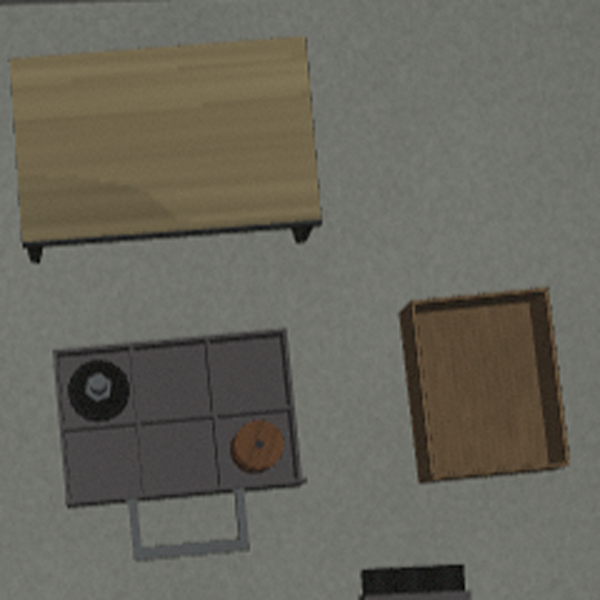

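The crop confirms it: the bun is in the front −y well, the foot is in the back +y well, and the other four wells are free. The tray handle points toward the robot.

```bash
python3 - <<'E'
from h import *
T=arm.camera_params("top"); g=lambda u,v,z:onz(T,(280+u/2.5,40+v/2.5),z)
def pr(n,*a): print(n,*[np.round(x,4) for x in a])
bl,br=g(55,352,.028),g(287,329,.028); fl,fr=g(67,506,.06),g(303,483,.06)
yaw=lambda a,b:np.arctan2(-(a-b)[0],(a-b)[1])
pr("tray",bl,br,fl,fr,yaw(bl,br),yaw(fl,fr),np.linalg.norm(bl-br),"ctr",(bl+br+fl+fr)/4)
h1,h2=g(136,552,.054),g(248,543,.054); pr("handle",h1,h2,(h1+h2)/2,yaw(h1,h2))
u=[onz(T,p,.084) for p in((283.1,63.1),(402.2,54.2),(407.7,127.6),(288.6,136.6))]
pr("unit",*u,yaw(u[0],u[1]),yaw(u[3],u[2]),"mouthmid",(u[2]+u[3])/2)
c=[onz(T,p,.055) for p in((438.8,160.6),(499.1,153.6),(507.4,225.8),(447.1,232.8))]
pr("carton",sum(c)/4,yaw(c[0],c[1]),np.linalg.norm(c[0]-c[1]))
b=g(258,446,.064); pr("bun",b); pr("foot6",g(98,388,.065))
rows(b[0],b[1],.2,yaw(bl,br))
E
```

```text
Traceback (most recent call last):
numpy._core._exceptions._UFuncNoLoopError: ufunc 'multiply' did not contain a loop with signature matching types (dtype('<U3'), dtype('float64')) -> None
```

```bash
python3 - <<'E'
from h import *
T=arm.camera_params("top"); g=lambda u,v,z:onz(T,(280+u/2.5,40+v/2.5),z)
def pr(n,*a): print(n,*[x if isinstance(x,str) else np.round(x,4) for x in a])
bl,br=g(55,352,.028),g(287,329,.028); fl,fr=g(67,506,.06),g(303,483,.06)
yaw=lambda a,b:np.arctan2(-(a-b)[0],(a-b)[1])
pr("tray",bl,br,fl,fr,yaw(bl,br),yaw(fl,fr),np.linalg.norm(bl-br),"ctr",(bl+br+fl+fr)/4)
h1,h2=g(136,552,.054),g(248,543,.054); pr("handle",h1,h2,(h1+h2)/2,yaw(h1,h2))
u=[onz(T,p,.084) for p in((283.1,63.1),(402.2,54.2),(407.7,127.6),(288.6,136.6))]
pr("unit",*u,yaw(u[0],u[1]),yaw(u[3],u[2]),"mouthmid",(u[2]+u[3])/2)
c=[onz(T,p,.055) for p in((438.8,160.6),(499.1,153.6),(507.4,225.8),(447.1,232.8))]
pr("carton",sum(c)/4,yaw(c[0],c[1]),np.linalg.norm(c[0]-c[1]))
b=g(258,446,.064); pr("bun",b); pr("foot6",g(98,388,.065))
rows(b[0],b[1],.2,yaw(bl,br))
E
```

```text
tray [0.6326 0.0338 0.028 ] [ 0.6482 -0.1896  0.028 ] [0.482  0.0252 0.06  ] [ 0.4971 -0.1945  0.06  ] 0.0696 0.0688 0.2239 ctr [ 0.565  -0.0813  0.044 ]
handle [ 0.4376 -0.0377  0.054 ] [ 0.4431 -0.1421  0.054 ] [ 0.4403 -0.0899  0.054 ] 0.0521
unit [0.902  0.0688 0.084 ] [ 0.914  -0.2098  0.084 ] [ 0.7394 -0.2156  0.084 ] [0.7269 0.0601 0.084 ] 0.0432 0.0453 mouthmid [ 0.7331 -0.0778  0.084 ]
carton [ 0.5868 -0.3665  0.055 ] 0.0865 0.1424
bun [ 0.5324 -0.1536  0.064 ]
foot6 [ 0.5909 -0.0068  0.065 ]
turn [-0.001 -0.    -0.378] shift in target axes cm [-28.96 -77.07   2.61]
```

send_rows --increments '[[7, [0, 0, 0], [0, 0, -0.126]], [7, [0, 0, 0], [0, 0, -0.126]], [7, [0, 0, 0], [0, 0, -0.126]], [7, [-1.8, -4.6, 0], [0, 0, 0]], [7, [-1.8, -4.6, 0], [0, 0, 0]]]'

```text
clock: 0.65
position: [0.2319, 0.5055, 0.2259]
ee_rot: [0.113, -3.139, 0.001]
force: [1.5, -0.3, -0.3]
width: 0.762
gripper_force: 0.0
```

send_rows --increments '[[7, [-1.8, -4.6, 0], [0, 0, 0]], [7, [-1.8, -4.6, 0], [0, 0, 0]], [7, [-1.8, -4.6, 0], [0, 0, 0]], [7, [-1.8, -4.6, 0], [0, 0, 0]], [7, [-1.8, -4.6, 0], [0, 0, 0]]]'

```text
clock: 1.15
position: [0.3383, 0.2809, 0.2267]
ee_rot: [-0.109, 3.14, 0.0]
force: [1.1, -0.2, 0.4]
width: 0.762
gripper_force: 0.0
```

send_rows --increments '[[7, [-1.8, -4.6, 0], [0, 0, 0]], [7, [-1.8, -4.6, 0], [0, 0, 0]], [7, [-1.8, -4.6, 0], [0, 0, 0]], [7, [-1.8, -4.6, 0], [0, 0, 0]], [7, [-1.8, -4.6, 0], [0, 0, 0]]]'

```text
clock: 1.65
position: [0.444, 0.0577, 0.2269]
ee_rot: [-0.109, 3.139, 0.001]
force: [1.3, 0.8, -0.3]
width: 0.757
gripper_force: 0.0
```

send_rows --increments '[[7, [-1.8, -4.6, 0], [0, 0, 0]], [7, [-1.8, -4.6, 0], [0, 0, 0]], [7, [0, 0, 0], [0, 0, 0]], [7, [0, 0, 0], [0, 0, 0]]]'

```text
clock: 2.05
position: [0.4858, -0.0308, 0.2264]
ee_rot: [0.104, -3.139, 0.0]
force: [-0.6, -0.0, 0.5]
width: 0.761
gripper_force: 0.0
```

```bash
python3 - <<'E'
from h import *
s=arm.observe(); print(s["clock"],s["position"],s["ee_rot"])
W=arm.camera_params("wrist"); im=arm.get_image("wrist")[:,:,::-1]; cv2.imwrite("pics/w1.png",im)
np.savez("w1.npz",R=W["R"],t=W["t"])
E
```

```text
2.05 [ 0.48581943 -0.03078592  0.22642654] [ 1.03649638e-01 -3.13925211e+00  2.70021041e-04]
```

View pics/w1.png

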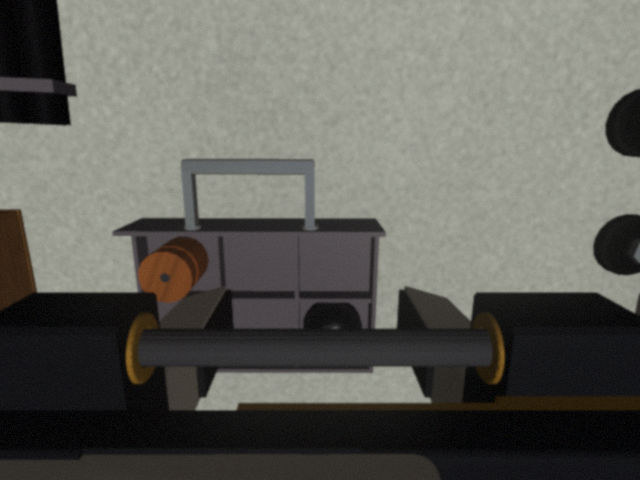

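Wrist view: the bun's top is at (165,277). The front plate's top edge runs from (115,233) to (384,233), and the handle's bar centreline from (188,167) to (308,167).

```bash
python3 - <<'E'
from h import *
T=arm.camera_params("top");W=arm.camera_params("wrist"); g=lambda u,v:(280+u/2.5,40+v/2.5)
for n,w,t,z in(("bun",(165,277),g(258,446),.064),("pl",(384,232),g(66,505),.06),("pr",(115,233),g(304,483),.06),("h+",(188,167),g(137,552),.054),("h-",(308,167),g(245,544),.054)):
    if n[0]=='h': w=(496-w[0],167)
    X,e=tri(T,t,W,w); print(n,"tri",X.round(4),round(e,4),"wrist@z",onz(W,w,z).round(4))
b=tri(T,g(258,446),W,(165,277))[0]
rows(b[0],b[1],.034,.069)
E
```

```text
bun tri [ 0.5329 -0.1515  0.0711] 0.0035 wrist@z [ 0.5367 -0.1529  0.064 ]
pl tri [0.4825 0.0252 0.0744] 0.0013 wrist@z [0.4861 0.0275 0.06  ]
pr tri [ 0.4989 -0.1935  0.0647] 0.0051 wrist@z [ 0.5025 -0.1946  0.06  ]
h+ tri [ 0.4373 -0.0385  0.0662] 0.0002 wrist@z [ 0.4381 -0.0387  0.054 ]
h- tri [ 0.4444 -0.1402  0.0398] 0.0036 wrist@z [ 0.4449 -0.1354  0.054 ]
turn [ 0.    -0.001 -0.   ] shift in target axes cm [ -3.88 -12.52  19.24]
```

send_rows --increments '[[7, [-1.4, -4.2, 0], [0, 0, 0]], [7, [-1.4, -4.2, 0], [0, 0, 0]], [7, [-1.3, -4.2, 0], [0, 0, 0]], [7, [0, 0, 4.5], [0, 0, 0]], [7, [0, 0, 4.5], [0, 0, 0]]]'

```text
clock: 2.6
position: [0.5368, -0.1522, 0.1365]
ee_rot: [-0.109, 3.136, -0.0]
force: [1.3, 0.8, -0.7]
width: 0.761
gripper_force: 0.0
```

send_rows --increments '[[7, [0, 0, 4], [0, 0, 0]], [7, [0, 0, 3.5], [0, 0, 0]], [7, [0, 0, 2], [0, 0, 0]], [7, [0, 0, 0.7], [0, 0, 0]], [7, [0, 0, 0], [0, 0, 0]]]'

```text
clock: 3.1
position: [0.5351, -0.151, 0.0342]
ee_rot: [0.111, -3.138, -0.002]
force: [0.8, -0.1, -0.1]
width: 0.766
gripper_force: 0.0
```

send_rows --increments '[[4, [0, 0, 0], [0, 0, 0]], [4, [0, 0, 0], [0, 0, 0]], [4, [0, 0, 0], [0, 0, 0]], [4, [0, 0, 0], [0, 0, 0]], [4, [0, 0, 0], [0, 0, 0]]]' --force 20

```text
clock: 3.6
position: [0.5361, -0.1526, 0.0356]
ee_rot: [-0.108, 3.138, -0.0]
force: [-0.7, 0.6, 7.1]
width: 0.496
gripper_force: 20.0
```

send_rows --increments '[[4, [0, 0, -2], [0, 0, 0]], [4, [0, 0, -4], [0, 0, 0]], [4, [0, 0, -4], [0, 0, 0]], [4, [0, 0, -2], [0, 0, 0]], [4, [0, 0, 0], [0, 0, 0]]]'

```text
clock: 4.1
position: [0.5373, -0.153, 0.158]
ee_rot: [-0.108, 3.134, -0.001]
force: [0.0, -0.3, -1.5]
width: 0.493
gripper_force: 20.0
```

```bash
python3 - <<'E'
from h import *
s=arm.observe(); print(s["position"],s["width"],s["gripper_force"])
rows(.5868,-.3665,.036,.0865+1.5708); rows(.5868,-.3665,.036,.0865); 
E
```

```text
[ 0.53729238 -0.15304314  0.15801642] 0.4929250149709035 19.999982714653015
turn [-0.005  0.004 -1.588] shift in target axes cm [21.69 -3.09 12.2 ]
turn [-0.001  0.006 -0.018] shift in target axes cm [ -3.09 -21.69  12.2 ]
```

send_rows --increments '[[4, [-0.6, -4.3, 0], [0, 0, 0]], [4, [-0.6, -4.3, 0], [0, 0, 0]], [4, [-0.6, -4.3, 0], [0, 0, 0]], [4, [-0.6, -4.3, 0], [0, 0, 0]], [4, [-0.6, -4.3, 0], [0, 0, 0]]]'

```text
clock: 4.6
position: [0.5799, -0.3661, 0.1534]
ee_rot: [0.109, -3.138, -0.002]
force: [0.4, 0.6, -0.7]
width: 0.492
gripper_force: 20.0
```

send_rows --increments '[[4, [0, 0, 0], [0, 0, 0]], [4, [0, 0, 4], [0, 0, 0]], [4, [0, 0, 4], [0, 0, 0]], [4, [0, 0, 3], [0, 0, 0]], [4, [0, 0, 0.8], [0, 0, 0]]]'

```text
clock: 5.1
position: [0.5781, -0.3629, 0.0337]
ee_rot: [0.108, -3.135, -0.006]
force: [-9.6, 10.1, 30.5]
width: 0.499
gripper_force: 20.0
```

send_rows --increments '[[4, [0, 0, 0.2], [0, 0, 0]], [4, [0, 0, 0], [0, 0, 0]], [6, [0, 0, 0], [0, 0, 0]], [6, [0, 0, 0], [0, 0, 0]], [6, [0, 0, 0], [0, 0, 0]]]'

```text
clock: 5.6
position: [0.5803, -0.3649, 0.0349]
ee_rot: [-0.109, 3.139, -0.0]
force: [-0.9, 0.3, 0.2]
width: 0.647
gripper_force: 0.0
```

send_rows --increments '[[6, [0, 0, -3], [0, 0, 0]], [6, [0, 0, -4.5], [0, 0, 0]], [6, [0, 0, -4.5], [0, 0, 0]], [6, [0, 0, 0], [0, 0, 0]]]'

```text
clock: 6.0
position: [0.5832, -0.3676, 0.162]
ee_rot: [-0.108, 3.13, -0.009]
force: [0.2, -0.8, -0.3]
width: 0.655
gripper_force: 0.0
```

```bash
python3 - <<'E'
from h import *
s=arm.observe(); print(s["position"],s["width"],s["force"])
T=arm.camera_params("top"); im=arm.get_image("top")[:,:,::-1].copy(); cv2.imwrite("pics/top1.png",im)
for u,r,X in feet(im,T): print(u,X.round(4)); rows(X[0],X[1],.034,.069)
E
```

```text
[ 0.58321594 -0.36756031  0.16196458] 0.6551110576675522 [ 0.19233509 -0.80437282 -0.2758932 ]
[214.3235321  193.44117737] [0.6111 0.249  0.01  ]
turn [-0.004  0.006 -0.   ] shift in target axes cm [-7.15 61.19 12.47]
[161.13095093 214.47619629] [0.5634 0.3795 0.01  ]
turn [-0.004  0.006 -0.   ] shift in target axes cm [-3.28 74.54 12.47]
[205.13157654 241.76315308] [0.4937 0.2729 0.01  ]
turn [-0.004  0.006 -0.   ] shift in target axes cm [ 4.4  64.39 12.47]
[159.46774292 268.95159912] [0.4311 0.3844 0.01  ]
turn [-0.004  0.006 -0.   ] shift in target axes cm [ 9.88 75.94 12.47]
[212.80232239 287.9883728 ] [0.3817 0.2558 0.01  ]
turn [-0.004  0.006 -0.   ] shift in target axes cm [15.69 63.45 12.47]
```

View pics/top1.png

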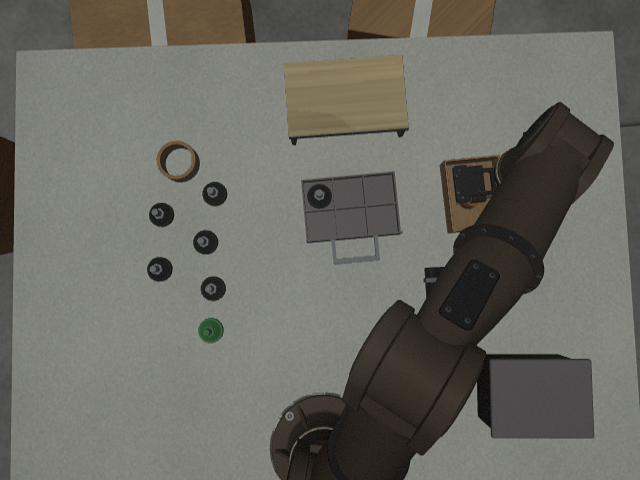

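Top view: the bun is in the carton at (467,204), and all feet are unmoved. I'm taking the foot at (214,193) first.

send_rows --increments '[[4, [-0.5, 4.7, 0], [0, 0, 0]], [4, [-0.6, 4.7, 0], [0, 0, 0]], [4, [-0.5, 4.7, 0], [0, 0, 0]], [4, [-0.6, 4.7, 0], [0, 0, 0]], [4, [-0.5, 4.7, 0], [0, 0, 0]]]'

```text
clock: 6.55
position: [0.5902, -0.1264, 0.1536]
ee_rot: [0.109, -3.138, -0.001]
force: [0.8, -0.0, 0.4]
width: 0.437
gripper_force: 0.0
```

send_rows --increments '[[4, [-0.6, 4.7, 0], [0, 0, 0]], [4, [-0.5, 4.7, 0], [0, 0, 0]], [4, [-0.6, 4.7, 0], [0, 0, 0]], [4, [-0.5, 4.7, 0], [0, 0, 0]], [4, [-0.6, 4.7, 0], [0, 0, 0]]]'

```text
clock: 7.05
position: [0.6017, 0.1097, 0.1536]
ee_rot: [0.109, -3.138, 0.0]
force: [0.5, -0.3, 0.7]
width: 0.439
gripper_force: 0.0
```

send_rows --increments '[[4, [-0.6, 4.7, 0], [0, 0, 0]], [4, [-0.6, 4.7, 0], [0, 0, 0]], [4, [-0.5, 4.7, 0], [0, 0, 0]], [4, [0, 0, 0], [0, 0, 0]], [4, [0, 0, 0], [0, 0, 0]]]'

```text
clock: 7.55
position: [0.6087, 0.251, 0.1532]
ee_rot: [0.114, -3.138, 0.001]
force: [-0.5, -1.3, -0.5]
width: 0.433
gripper_force: 0.0
```

```bash
cat >> h.py <<'E'
def tray(cx=.566,cy=-.081,yaw=.069):
    x=np.array([np.cos(yaw),np.sin(yaw)]);y=np.array([-x[1],x[0]])
    return [np.array([cx,cy])+a*.037*x+b*.074*y for a in(-1,1) for b in(1,0,-1)]
E
python3 - <<'E'
from h import *
s=arm.observe(); print(s["position"],s["width"],s["clock"])
T=arm.camera_params("top"); g=lambda u,v,z:onz(T,(280+u/2.5,40+v/2.5),z)
print("centre from dividers",(g(137,424,.026)+g(213,414,.026))/2)
rows(.611,.249,.036,.069)
E
```

```text
[0.60873142 0.25104785 0.15316109] 0.43346893053330116 7.55
centre from dividers [ 0.56465107 -0.07944661  0.026     ]
turn [-0.001 -0.002  0.003] shift in target axes cm [-0.21 -0.22 11.72]
```

send_rows --increments '[[4, [-0.2, -0.2, 4], [0, 0, 0]], [4, [0, 0, 4], [0, 0, 0]], [4, [0, 0, 2.7], [0, 0, 0]], [4, [0, 0, 1], [0, 0, 0]], [4, [0, 0, 0], [0, 0, 0]]]'

```text
clock: 8.05
position: [0.6113, 0.2457, 0.0364]
ee_rot: [0.106, -3.137, 0.003]
force: [-0.4, -0.6, -0.0]
width: 0.438
gripper_force: 0.0
```

send_rows --increments '[[1, [0, 0, 0], [0, 0, 0]], [1, [0, 0, 0], [0, 0, 0]], [1, [0, 0, 0], [0, 0, 0]], [1, [0, 0, 0], [0, 0, 0]], [1, [0, 0, 0], [0, 0, 0]]]' --force 25

```text
clock: 8.55
position: [0.6126, 0.2483, 0.0389]
ee_rot: [-0.109, 3.138, 0.002]
force: [-1.9, 1.1, 6.1]
width: 0.168
gripper_force: 25.0
```

```bash
sed -i 's/cx=.566,cy=-.081,/cx=.565,cy=-.0805,/' h.py; python3 - <<'E'
from h import *
s=arm.observe(); print(s["position"],s["width"],s["force"])
for i,w in enumerate(tray()): print(i,w.round(4))
w=tray()[5]; rows(w[0],w[1],s["position"][2]+.004,.069)
E
```

```text
[0.61264038 0.24829162 0.03886297] 0.16803096812964172 [-1.91372369  1.0811088   6.1249827 ]
0 [ 0.523  -0.0092]
1 [ 0.5281 -0.0831]
2 [ 0.5332 -0.1569]
3 [ 0.5968 -0.0041]
4 [ 0.6019 -0.0779]
5 [ 0.607  -0.1518]
turn [0.001 0.002 0.   ] shift in target axes cm [  3.32 -39.87  -0.4 ]
```

send_rows --increments '[[1, [0, 0, -2], [0, 0, 0]], [1, [0, 0, -4], [0, 0, 0]], [1, [0, 0, -3], [0, 0, 0]], [1, [0.3, -4.4, -1], [0, 0, 0]], [1, [0.4, -4.4, 0], [0, 0, 0]]]'

```text
clock: 9.05
position: [0.6122, 0.1604, 0.14]
ee_rot: [-0.114, 3.136, 0.002]
force: [0.6, -0.9, 0.2]
width: 0.167
gripper_force: 25.0
```

send_rows --increments '[[1, [0.3, -4.4, 0], [0, 0, 0]], [1, [0.4, -4.4, 0], [0, 0, 0]], [1, [0.4, -4.4, 0], [0, 0, 0]], [1, [0.4, -4.4, 0], [0, 0, 0]], [1, [0.4, -4.4, 0], [0, 0, 0]]]'

```text
clock: 9.55
position: [0.6069, -0.063, 0.1379]
ee_rot: [-0.109, 3.14, 0.0]
force: [0.9, -0.2, -0.5]
width: 0.164
gripper_force: 25.0
```

send_rows --increments '[[1, [0.4, -4.4, 0], [0, 0, 0]], [1, [0.3, -4.4, 0], [0, 0, 0]], [1, [0, 0, 0], [0, 0, 0]], [1, [0, 0, 0], [0, 0, 0]]]'

```text
clock: 9.95
position: [0.606, -0.1511, 0.1377]
ee_rot: [0.104, -3.14, 0.0]
force: [0.2, 1.4, 0.3]
width: 0.164
gripper_force: 25.0
```

```bash
python3 - <<'E'
from h import *
s=arm.observe(); print(s["position"],s["width"],s["force"])
w=tray()[5]; rows(w[0],w[1],.042,.069)
E
```

```text
[ 0.60595072 -0.15114064  0.13772155] 0.16443822163104788 [0.24502854 1.42783195 0.30659114]
turn [-0.    -0.    -0.003] shift in target axes cm [-0.1  -0.07  9.57]
```

send_rows --increments '[[1, [-0.1, -0.1, 4], [0, 0, 0]], [1, [0, 0, 3], [0, 0, 0]], [1, [0, 0, 1.7], [0, 0, 0]], [1, [0, 0, 0.5], [0, 0, 0]], [1, [0, 0, 0.3], [0, 0, 0]]]'

```text
clock: 10.45
position: [0.6074, -0.1487, 0.0428]
ee_rot: [0.111, -3.139, -0.002]
force: [-7.0, 4.7, 18.4]
width: 0.164
gripper_force: 25.0
```

send_rows --increments '[[4, [0, 0, 0], [0, 0, 0]], [4, [0, 0, 0], [0, 0, 0]], [4, [0, 0, 0], [0, 0, 0]], [4, [0, 0, -3], [0, 0, 0]], [4, [0, 0, -4], [0, 0, 0]]]'

```text
clock: 10.95
position: [0.6062, -0.1501, 0.1122]
ee_rot: [0.109, -3.136, -0.001]
force: [0.6, -0.7, 0.3]
width: 0.433
gripper_force: 0.0
```

send_rows --increments '[[4, [0, 0, -3], [0, 0, 0]], [4, [0, 0, 0], [0, 0, 0]], [4, [0, 0, 0], [0, 0, 0]]]'

```text
clock: 11.25
position: [0.6081, -0.1505, 0.1438]
ee_rot: [-0.109, 3.137, -0.0]
force: [0.3, -1.6, -1.0]
width: 0.437
gripper_force: 0.0
```

```bash
cat >> h.py <<'E'
def look(name,z=.036):
    s=arm.observe(); print(s["clock"],s["position"].round(4),s["force"].round(1))
    T=arm.camera_params("top"); im=arm.get_image("top")[:,:,::-1].copy(); cv2.imwrite(f"pics/{name}.png",im)
    for u,r,X in feet(im,T): print(u.round(1),X.round(4)); rows(X[0],X[1],z,.069,s)
    a=cv2.imread("pics/top0.png").astype(int); d=np.abs(im.astype(int)-a).max(2)[165:270,295:410]>30
    print("tray window changed px",d.sum())
E
python3 - <<'E'
from h import *
look("top2")
E
```

```text
11.25 [ 0.6081 -0.1505  0.1438] [ 0.3 -1.6 -1. ]
[161.1 214.5] [0.5633 0.3795 0.01  ]
turn [-0.     0.002  0.   ] shift in target axes cm [ 0.81 53.18 10.78]
[205.2 241.8] [0.4937 0.2729 0.01  ]
turn [-0.     0.002  0.   ] shift in target axes cm [ 8.49 43.02 10.78]
[159.4 268.7] [0.4316 0.3845 0.01  ]
turn [-0.     0.002  0.   ] shift in target axes cm [13.92 54.59 10.78]
[212.9 288. ] [0.3817 0.2556 0.01  ]
turn [-0.     0.002  0.   ] shift in target axes cm [19.78 42.07 10.78]
tray window changed px 5602
```

send_rows --increments '[[4, [0.9, 4.8, 0], [0, 0, 0]], [4, [1, 4.8, 0], [0, 0, 0]], [4, [0.9, 4.8, 0], [0, 0, 0]], [4, [1, 4.8, 0], [0, 0, 0]], [4, [0.9, 4.8, 0], [0, 0, 0]]]'

```text
clock: 11.8
position: [0.5423, 0.0873, 0.1415]
ee_rot: [0.108, -3.138, 0.001]
force: [0.7, 1.3, 0.2]
width: 0.434
gripper_force: 0.0
```

send_rows --increments '[[4, [1, 4.8, 0], [0, 0, 0]], [4, [0.9, 4.8, 0], [0, 0, 0]], [4, [1, 4.7, 0], [0, 0, 0]], [4, [0.9, 4.7, 0], [0, 0, 0]], [4, [0, 0, 0], [0, 0, 0]]]'

```text
clock: 12.3
position: [0.489, 0.2807, 0.1411]
ee_rot: [0.125, -3.136, -0.004]
force: [0.1, 0.0, -0.6]
width: 0.438
gripper_force: 0.0
```

send_rows --increments '[[4, [0, 0, 0], [0, 0, 0]], [4, [0, 0, 3], [0, 0, 0]], [4, [0, 0, 0], [0, 0, 0]]]'

```text
clock: 12.6
position: [0.4913, 0.2697, 0.1096]
ee_rot: [0.105, -3.135, 0.006]
force: [-0.8, -0.3, -0.2]
width: 0.436
gripper_force: 0.0
```

```bash
python3 - <<'E'
from h import *
s=arm.observe(); print(s["position"]); rows(.4937,.2729,.038,.069)
E
```

```text
[0.4913041  0.2696833  0.10961942]
turn [-0.004 -0.005 -0.002] shift in target axes cm [-0.26  0.3   7.16]
```

send_rows --increments '[[4, [-0.2, 0.2, 3], [0, 0, 0]], [4, [0, 0, 3], [0, 0, 0]], [4, [0, 0, 1.1], [0, 0, 0]], [4, [0, 0, 0], [0, 0, 0]], [1, [0, 0, 0], [0, 0, 0]]]'

```text
clock: 13.1
position: [0.4956, 0.2744, 0.0428]
ee_rot: [-0.107, 3.139, 0.0]
force: [0.5, 0.2, 1.4]
width: 0.39
gripper_force: 0.0
```

send_rows --increments '[[1, [0, 0, 0], [0, 0, 0]], [1, [0, 0, 0], [0, 0, 0]], [1, [0, 0, 0], [0, 0, 0]], [1, [0, 0, 0], [0, 0, 0]], [1, [0, 0, 0], [0, 0, 0]]]'

```text
clock: 13.6
position: [0.4953, 0.2748, 0.0423]
ee_rot: [-0.108, 3.139, 0.001]
force: [-0.3, -1.9, 6.2]
width: 0.164
gripper_force: 25.0
```

send_rows --increments '[[1, [0, 0, -2], [0, 0, 0]], [1, [0, 0, -4], [0, 0, 0]], [1, [0, 0, -4], [0, 0, 0]], [1, [0, 0, 0], [0, 0, 0]], [1, [0, 0, 0], [0, 0, 0]]]'

```text
clock: 14.1
position: [0.4951, 0.2752, 0.1424]
ee_rot: [-0.109, 3.138, 0.002]
force: [0.4, 0.6, -0.7]
width: 0.164
gripper_force: 25.0
```

```bash
python3 - <<'E'
from h import *
s=arm.observe(); print(s["position"],s["width"]); w=tray()[4]; rows(*w,s["position"][2],.069)
E
```

```text
[0.49508632 0.27516128 0.14243167] 0.16401934705280793
turn [0.001 0.001 0.   ] shift in target axes cm [ -8.22 -35.96   0.  ]
```

send_rows --increments '[[1, [-1, -4.5, 0], [0, 0, 0]], [1, [-1, -4.5, 0], [0, 0, 0]], [1, [-1, -4.5, 0], [0, 0, 0]], [1, [-1, -4.5, 0], [0, 0, 0]], [1, [-1, -4.5, 0], [0, 0, 0]]]'

```text
clock: 14.6
position: [0.5594, 0.052, 0.1401]
ee_rot: [0.109, -3.137, 0.001]
force: [0.6, 0.1, -1.1]
width: 0.164
gripper_force: 25.0
```

send_rows --increments '[[1, [-1, -4.5, 0], [0, 0, 0]], [1, [-1.1, -4.5, 0], [0, 0, 0]], [1, [-1.1, -4.5, 0], [0, 0, 0]], [1, [0, 0, 0], [0, 0, 0]], [1, [0, 0, 3], [0, 0, 0]]]'

```text
clock: 15.1
position: [0.6033, -0.0815, 0.1129]
ee_rot: [-0.102, 3.136, -0.002]
force: [0.1, 0.6, -0.9]
width: 0.168
gripper_force: 25.0
```

send_rows --increments '[[1, [0, 0, 0], [0, 0, 0]], [1, [0, 0, 0], [0, 0, 0]]]'

```text
clock: 15.3
position: [0.6002, -0.0782, 0.1105]
ee_rot: [0.109, -3.136, -0.001]
force: [-0.1, 0.4, 0.3]
width: 0.165
gripper_force: 25.0
```

```bash
python3 - <<'E'
from h import *
s=arm.observe(); print(s["position"],s["width"]); w=tray()[4]; rows(*w,.0465,.069)
E
```

```text
[ 0.60022336 -0.07816374  0.11051941] 0.1647163196394219
turn [ 0.    -0.004  0.001] shift in target axes cm [-0.17  0.01  6.4 ]
```

send_rows --increments '[[1, [-0.1, 0, 3], [0, 0, 0]], [1, [0, 0, 2.5], [0, 0, 0]], [1, [0, 0, 0.6], [0, 0, 0]], [1, [0, 0, 0.2], [0, 0, 0]], [1, [0, 0, 0.1], [0, 0, 0]]]'

```text
clock: 15.8
position: [0.6032, -0.0786, 0.0488]
ee_rot: [-0.109, 3.139, -0.0]
force: [0.2, 0.2, 0.2]
width: 0.171
gripper_force: 25.0
```

send_rows --increments '[[4, [0, 0, 0], [0, 0, 0]], [4, [0, 0, 0], [0, 0, 0]], [4, [0, 0, 0], [0, 0, 0]], [4, [0, 0, -3], [0, 0, 0]], [4, [0, 0, -4], [0, 0, 0]]]'

```text
clock: 16.3
position: [0.601, -0.0785, 0.1171]
ee_rot: [0.108, -3.136, -0.0]
force: [0.9, 0.6, 0.3]
width: 0.433
gripper_force: 0.0
```

send_rows --increments '[[4, [0, 0, -2], [0, 0, 0]], [4, [0, 0, 0], [0, 0, 0]], [4, [0, 0, 0], [0, 0, 0]]]'

```text
clock: 16.6
position: [0.6026, -0.0786, 0.138]
ee_rot: [-0.109, 3.139, 0.0]
force: [-1.3, 0.4, -0.8]
width: 0.436
gripper_force: 0.0
```

```bash
python3 - <<'E'
from h import *
look("top3")
E
```

```text
16.6 [ 0.6026 -0.0786  0.138 ] [-1.3  0.4 -0.8]
[161.1 214.5] [0.5634 0.3795 0.01  ]
turn [0.    0.001 0.   ] shift in target axes cm [ 0.76 45.97 10.2 ]
[159.4 268.7] [0.4316 0.3845 0.01  ]
turn [0.    0.001 0.   ] shift in target axes cm [13.87 47.37 10.2 ]
[227.7 285.9] [0.3858 0.2198 0.01  ]
turn [0.    0.001 0.   ] shift in target axes cm [19.57 31.26 10.2 ]
tray window changed px 6855
```

send_rows --increments '[[4, [2.4, 3.9, 0], [0, 0, 0]], [4, [2.4, 3.9, 0], [0, 0, 0]], [4, [2.4, 3.9, 0], [0, 0, 0]], [4, [2.5, 3.9, 0], [0, 0, 0]], [4, [2.5, 3.9, 0], [0, 0, 0]]]'

```text
clock: 17.15
position: [0.4652, 0.1085, 0.1366]
ee_rot: [0.108, -3.138, 0.001]
force: [1.9, 1.0, -0.3]
width: 0.438
gripper_force: 0.0
```

send_rows --increments '[[4, [2.5, 3.9, 0], [0, 0, 0]], [4, [2.4, 3.9, 0], [0, 0, 0]], [4, [2.4, 3.9, 0], [0, 0, 0]], [4, [0, 0, 0], [0, 0, 0]], [4, [0, 0, 3], [0, 0, 0]]]'

```text
clock: 17.65
position: [0.387, 0.2215, 0.1088]
ee_rot: [-0.115, 3.136, 0.005]
force: [1.4, 0.1, -0.7]
width: 0.44
gripper_force: 0.0
```

send_rows --increments '[[4, [0, 0, 0], [0, 0, 0]], [4, [0, 0, 0], [0, 0, 0]]]'

```text
clock: 17.85
position: [0.3859, 0.218, 0.1072]
ee_rot: [0.107, -3.137, 0.003]
force: [0.6, -1.3, 0.2]
width: 0.439
gripper_force: 0.0
```

```bash
python3 - <<'E'
from h import *
s=arm.observe(); print(s["position"]); rows(.3858,.2205,.038,.069)
E
```

```text
[0.38586869 0.21795308 0.10715216]
turn [-0.002 -0.002 -0.001] shift in target axes cm [-0.01  0.25  6.92]
```

send_rows --increments '[[4, [0, 0.2, 3], [0, 0, 0]], [4, [0, 0, 2.8], [0, 0, 0]], [4, [0, 0, 1], [0, 0, 0]], [4, [0, 0, 0], [0, 0, 0]], [1, [0, 0, 0], [0, 0, 0]]]'

```text
clock: 18.35
position: [0.3869, 0.2211, 0.0406]
ee_rot: [-0.107, 3.139, 0.001]
force: [-1.0, 0.2, 0.3]
width: 0.391
gripper_force: 0.0
```

send_rows --increments '[[1, [0, 0, 0], [0, 0, 0]], [1, [0, 0, 0], [0, 0, 0]], [1, [0, 0, 0], [0, 0, 0]], [1, [0, 0, 0], [0, 0, 0]], [1, [0, 0, 0], [0, 0, 0]]]'

```text
clock: 18.85
position: [0.3867, 0.2212, 0.0403]
ee_rot: [-0.108, 3.139, 0.001]
force: [-0.4, -1.6, 8.1]
width: 0.165
gripper_force: 25.0
```

send_rows --increments '[[1, [0, 0, -2], [0, 0, 0]], [1, [0, 0, -4], [0, 0, 0]], [1, [0, 0, -4], [0, 0, 0]], [1, [0, 0, 0], [0, 0, 0]], [1, [0, 0, 0], [0, 0, 0]]]'

```text
clock: 19.35
position: [0.3865, 0.2216, 0.1404]
ee_rot: [-0.109, 3.138, 0.003]
force: [-0.0, -1.0, -1.0]
width: 0.163
gripper_force: 25.0
```

```bash
python3 - <<'E'
from h import *
s=arm.observe(); print(s["position"],s["width"]); w=tray()[2]; rows(*w,s["position"][2],.069)
E
```

```text
[0.38649849 0.2215613  0.14039948] 0.16308089495407274
turn [0.002 0.001 0.001] shift in target axes cm [-12.03 -38.76   0.  ]
```

send_rows --increments '[[1, [-1.3, -4.3, 0], [0, 0, 0]], [1, [-1.3, -4.3, 0], [0, 0, 0]], [1, [-1.3, -4.3, 0], [0, 0, 0]], [1, [-1.3, -4.3, 0], [0, 0, 0]], [1, [-1.4, -4.3, 0], [0, 0, 0]]]'

```text
clock: 19.85
position: [0.4662, 0.0094, 0.1383]
ee_rot: [0.109, -3.137, 0.001]
force: [0.9, 0.3, -0.5]
width: 0.165
gripper_force: 25.0
```

send_rows --increments '[[1, [-1.4, -4.3, 0], [0, 0, 0]], [1, [-1.3, -4.3, 0], [0, 0, 0]], [1, [-1.3, -4.3, 0], [0, 0, 0]], [1, [-1.4, -4.3, 0], [0, 0, 0]], [1, [0, 0, 3], [0, 0, 0]]]'

```text
clock: 20.35
position: [0.5356, -0.1648, 0.111]
ee_rot: [-0.097, 3.134, -0.009]
force: [1.1, 0.7, -0.9]
width: 0.165
gripper_force: 25.0
```

send_rows --increments '[[1, [0, 0, 0], [0, 0, 0]], [1, [0, 0, 0], [0, 0, 0]]]'

```text
clock: 20.55
position: [0.5312, -0.1558, 0.1083]
ee_rot: [0.109, -3.136, -0.002]
force: [0.7, 0.5, -0.9]
width: 0.166
gripper_force: 25.0
```

```bash
python3 - <<'E'
from h import *
s=arm.observe(); print(s["position"],s["width"]); w=tray()[2]; rows(*w,.0455,.069)
E
```

```text
[ 0.53120826 -0.15583372  0.10828147] 0.16616059537875907
turn [ 0.001 -0.004  0.   ] shift in target axes cm [-0.19 -0.12  6.28]
```

send_rows --increments '[[1, [-0.2, -0.1, 3], [0, 0, 0]], [1, [0, 0, 2.3], [0, 0, 0]], [1, [0, 0, 0.7], [0, 0, 0]], [1, [0, 0, 0.3], [0, 0, 0]], [1, [0, 0, 0.1], [0, 0, 0]]]'

```text
clock: 21.05
position: [0.5353, -0.1572, 0.0466]
ee_rot: [-0.11, 3.139, 0.0]
force: [-0.4, 0.3, -0.2]
width: 0.167
gripper_force: 25.0
```

send_rows --increments '[[4, [0, 0, 0], [0, 0, 0]], [4, [0, 0, 0], [0, 0, 0]], [4, [0, 0, 0], [0, 0, 0]], [4, [0, 0, -3], [0, 0, 0]], [4, [0, 0, -4], [0, 0, 0]]]'

```text
clock: 21.55
position: [0.5334, -0.1572, 0.1153]
ee_rot: [0.108, -3.136, -0.001]
force: [1.0, 0.4, -0.3]
width: 0.431
gripper_force: 0.0
```

send_rows --increments '[[4, [0, 0, -2], [0, 0, 0]], [4, [0, 0, 0], [0, 0, 0]], [4, [0, 0, 0], [0, 0, 0]]]'

```text
clock: 21.85
position: [0.535, -0.1574, 0.136]
ee_rot: [-0.109, 3.139, 0.0]
force: [-0.1, 0.1, -0.6]
width: 0.436
gripper_force: 0.0
```

```bash
python3 - <<'E'
from h import *
look("top4")
E
```

```text
21.85 [ 0.535  -0.1574  0.136 ] [-0.1  0.1 -0.6]
[161.1 214.5] [0.5634 0.3795 0.01  ]
turn [0.    0.001 0.   ] shift in target axes cm [-6.53 53.36 10.  ]
[159.5 269. ] [0.4311 0.3844 0.01  ]
turn [0.    0.001 0.   ] shift in target axes cm [ 6.63 54.76 10.  ]
tray window changed px 4610
```

send_rows --increments '[[4, [0.5, 4.6, 0], [0, 0, 0]], [4, [0.6, 4.6, 0], [0, 0, 0]], [4, [0.5, 4.6, 0], [0, 0, 0]], [4, [0.6, 4.6, 0], [0, 0, 0]], [4, [0.5, 4.6, 0], [0, 0, 0]]]'

```text
clock: 22.4
position: [0.4904, 0.0715, 0.1346]
ee_rot: [0.108, -3.138, 0.001]
force: [0.6, 1.0, 0.2]
width: 0.435
gripper_force: 0.0
```

send_rows --increments '[[4, [0.6, 4.6, 0], [0, 0, 0]], [4, [0.5, 4.6, 0], [0, 0, 0]], [4, [0.6, 4.6, 0], [0, 0, 0]], [4, [0.5, 4.6, 0], [0, 0, 0]], [4, [0.6, 4.6, 0], [0, 0, 0]]]'

```text
clock: 22.9
position: [0.4469, 0.2989, 0.1345]
ee_rot: [0.108, -3.138, 0.002]
force: [0.8, -0.2, 0.0]
width: 0.436
gripper_force: 0.0
```

send_rows --increments '[[4, [0.6, 4.4, 0], [0, 0, 0]], [4, [0.5, 4.4, 0], [0, 0, 0]], [4, [0, 0, 3], [0, 0, 0]], [4, [0, 0, 0], [0, 0, 0]], [4, [0, 0, 0], [0, 0, 0]]]'

```text
clock: 23.4
position: [0.4307, 0.3829, 0.1046]
ee_rot: [0.107, -3.138, 0.005]
force: [-0.1, 0.4, -0.1]
width: 0.435
gripper_force: 0.0
```

```bash
python3 - <<'E'
from h import *
s=arm.observe(); print(s["position"]); rows(.4315,.3855,.039,.069)
E
```

```text
[0.43068264 0.38287776 0.10464428]
turn [-0.003 -0.002 -0.001] shift in target axes cm [-0.1   0.26  6.56]
```

send_rows --increments '[[4, [-0.1, 0.2, 3], [0, 0, 0]], [4, [0, 0, 2.5], [0, 0, 0]], [4, [0, 0, 1], [0, 0, 0]], [4, [0, 0, 0], [0, 0, 0]], [1, [0, 0, 0], [0, 0, 0]]]'

```text
clock: 23.9
position: [0.4329, 0.3865, 0.0419]
ee_rot: [-0.107, 3.139, 0.001]
force: [0.0, -0.0, 0.2]
width: 0.39
gripper_force: 0.0
```

send_rows --increments '[[1, [0, 0, 0], [0, 0, 0]], [1, [0, 0, 0], [0, 0, 0]], [1, [0, 0, 0], [0, 0, 0]], [1, [0, 0, 0], [0, 0, 0]], [1, [0, 0, 0], [0, 0, 0]]]'

```text
clock: 24.4
position: [0.4323, 0.3867, 0.0413]
ee_rot: [-0.108, 3.139, 0.001]
force: [-0.8, -1.0, 6.9]
width: 0.168
gripper_force: 25.0
```

send_rows --increments '[[1, [0, 0, -2], [0, 0, 0]], [1, [0, 0, -4], [0, 0, 0]], [1, [0, 0, -4], [0, 0, 0]], [1, [0, 0, 0], [0, 0, 0]], [1, [0, 0, 0], [0, 0, 0]]]'

```text
clock: 24.9
position: [0.4321, 0.3872, 0.1415]
ee_rot: [-0.109, 3.139, 0.003]
force: [-0.0, 0.0, -0.7]
width: 0.17
gripper_force: 25.0
```

```bash
python3 - <<'E'
from h import *
s=arm.observe(); print(s["position"],s["width"]); w=tray()[1]; rows(*w,s["position"][2],.069)
E
```

```text
[0.43213741 0.38715135 0.14145008] 0.1704264332853708
turn [0.002 0.001 0.   ] shift in target axes cm [ -6.33 -47.57   0.  ]
```

send_rows --increments '[[1, [-0.6, -4.3, 0], [0, 0, 0]], [1, [-0.6, -4.3, 0], [0, 0, 0]], [1, [-0.6, -4.3, 0], [0, 0, 0]], [1, [-0.6, -4.3, 0], [0, 0, 0]], [1, [-0.6, -4.3, 0], [0, 0, 0]]]'

```text
clock: 25.4
position: [0.4758, 0.1723, 0.1393]
ee_rot: [0.109, -3.137, 0.002]
force: [1.5, -0.1, -1.3]
width: 0.167
gripper_force: 25.0
```

send_rows --increments '[[1, [-0.6, -4.3, 0], [0, 0, 0]], [1, [-0.6, -4.3, 0], [0, 0, 0]], [1, [-0.6, -4.3, 0], [0, 0, 0]], [1, [-0.6, -4.3, 0], [0, 0, 0]], [1, [-0.6, -4.4, 0], [0, 0, 0]]]'

```text
clock: 25.9
position: [0.5207, -0.0406, 0.1393]
ee_rot: [0.109, -3.137, -0.0]
force: [0.9, 0.6, -0.5]
width: 0.167
gripper_force: 25.0
```

send_rows --increments '[[1, [-0.4, -4.4, 0], [0, 0, 0]], [1, [0, 0, 3], [0, 0, 0]], [1, [0, 0, 0], [0, 0, 0]], [1, [0, 0, 0], [0, 0, 0]]]'

```text
clock: 26.3
position: [0.5272, -0.0818, 0.1096]
ee_rot: [0.109, -3.136, -0.001]
force: [0.5, 0.6, -0.4]
width: 0.171
gripper_force: 25.0
```

```bash
python3 - <<'E'
from h import *
s=arm.observe(); print(s["position"],s["width"]); w=tray()[1]; rows(*w,.0465,.069)
E
```

```text
[ 0.52723335 -0.08184942  0.10957107] 0.1707292499839978
turn [ 0.001 -0.004  0.001] shift in target axes cm [-0.08 -0.13  6.31]
```

send_rows --increments '[[1, [-0.1, -0.1, 3], [0, 0, 0]], [1, [0, 0, 2.3], [0, 0, 0]], [1, [0, 0, 0.7], [0, 0, 0]], [1, [0, 0, 0.3], [0, 0, 0]], [1, [0, 0, 0.1], [0, 0, 0]]]'

```text
clock: 26.8
position: [0.5302, -0.0832, 0.0475]
ee_rot: [-0.11, 3.139, 0.0]
force: [-0.8, -0.3, -0.1]
width: 0.168
gripper_force: 25.0
```

send_rows --increments '[[4, [0, 0, 0], [0, 0, 0]], [4, [0, 0, 0], [0, 0, 0]], [4, [0, 0, 0], [0, 0, 0]], [4, [0, 0, -3], [0, 0, 0]], [4, [0, 0, -4], [0, 0, 0]]]'

```text
clock: 27.3
position: [0.5283, -0.0836, 0.1164]
ee_rot: [0.108, -3.136, 0.0]
force: [0.4, 0.3, 0.6]
width: 0.433
gripper_force: 0.0
```

send_rows --increments '[[4, [0, 0, -2], [0, 0, 0]], [4, [0, 0, 0], [0, 0, 0]], [4, [0, 0, 0], [0, 0, 0]]]'

```text
clock: 27.6
position: [0.5298, -0.0836, 0.137]
ee_rot: [-0.109, 3.139, 0.001]
force: [-0.3, -0.2, -0.9]
width: 0.436
gripper_force: 0.0
```

```bash
python3 - <<'E'
from h import *
look("top5")
E
```

```text
27.6 [ 0.5298 -0.0836  0.137 ] [-0.3 -0.2 -0.9]
[161.1 214.5] [0.5634 0.3795 0.01  ]
turn [0.    0.001 0.   ] shift in target axes cm [-6.54 45.96 10.1 ]
tray window changed px 6238
```

10 rows of (−0.65, 4.6) to the last foot.

send_rows --increments '[[4, [-0.6, 4.6, 0], [0, 0, 0]], [4, [-0.7, 4.6, 0], [0, 0, 0]], [4, [-0.6, 4.6, 0], [0, 0, 0]], [4, [-0.7, 4.6, 0], [0, 0, 0]], [4, [-0.6, 4.6, 0], [0, 0, 0]]]'

```text
clock: 28.15
position: [0.5449, 0.1496, 0.1354]
ee_rot: [0.108, -3.138, 0.001]
force: [0.9, -0.4, 0.2]
width: 0.435
gripper_force: 0.0
```

send_rows --increments '[[4, [-0.7, 4.6, 0], [0, 0, 0]], [4, [-0.6, 4.6, 0], [0, 0, 0]], [4, [-0.7, 4.6, 0], [0, 0, 0]], [4, [-0.6, 4.6, 0], [0, 0, 0]], [4, [-0.7, 4.6, 0], [0, 0, 0]]]'

```text
clock: 28.65
position: [0.5618, 0.3812, 0.1349]
ee_rot: [0.109, -3.138, 0.002]
force: [0.8, -0.4, -0.3]
width: 0.438
gripper_force: 0.0
```

send_rows --increments '[[4, [0, 0, 3], [0, 0, 0]], [4, [0, 0, 0], [0, 0, 0]], [4, [0, 0, 0], [0, 0, 0]]]'

```text
clock: 28.95
position: [0.5622, 0.3778, 0.1053]
ee_rot: [0.106, -3.137, 0.005]
force: [-0.0, -0.6, 0.8]
width: 0.436
gripper_force: 0.0
```

```bash
python3 - <<'E'
from h import *
s=arm.observe(); print(s["position"]); rows(.5637,.3805,.039,.069)
E
```

```text
[0.5621793  0.37778774 0.10527049]
turn [-0.003 -0.003 -0.001] shift in target axes cm [-0.17  0.26  6.63]
```

send_rows --increments '[[4, [-0.1, 0.2, 3], [0, 0, 0]], [4, [0, 0, 2.6], [0, 0, 0]], [4, [0, 0, 1], [0, 0, 0]], [4, [0, 0, 0], [0, 0, 0]], [1, [0, 0, 0], [0, 0, 0]]]'

```text
clock: 29.45
position: [0.5647, 0.3814, 0.0422]
ee_rot: [-0.107, 3.138, 0.001]
force: [0.1, -0.2, 0.5]
width: 0.388
gripper_force: 0.0
```

send_rows --increments '[[1, [0, 0, 0], [0, 0, 0]], [1, [0, 0, 0], [0, 0, 0]], [1, [0, 0, 0], [0, 0, 0]], [1, [0, 0, 0], [0, 0, 0]], [1, [0, 0, 0], [0, 0, 0]]]'

```text
clock: 29.95
position: [0.5641, 0.3818, 0.0415]
ee_rot: [-0.108, 3.139, 0.001]
force: [0.4, -0.8, 5.7]
width: 0.167
gripper_force: 25.0
```

send_rows --increments '[[1, [0, 0, -2], [0, 0, 0]], [1, [0, 0, -4], [0, 0, 0]], [1, [0, 0, -4], [0, 0, 0]], [1, [0, 0, 0], [0, 0, 0]], [1, [0, 0, 0], [0, 0, 0]]]'

```text
clock: 30.45
position: [0.5638, 0.3822, 0.1415]
ee_rot: [-0.109, 3.139, 0.002]
force: [-0.6, 0.8, -1.5]
width: 0.166
gripper_force: 25.0
```

```bash
python3 - <<'E'
from h import *
s=arm.observe(); print(s["position"],s["width"]); w=tray()[0]; rows(*w,s["position"][2],.069)
im=arm.get_image("top")[:,:,::-1]; cv2.imwrite("pics/crop_t6.png",cv2.resize(im[160:275,290:410],None,fx=4.5,fy=4.5,interpolation=cv2.INTER_CUBIC))
E
```

```text
[0.56382598 0.38216728 0.14148881] 0.16598782147877442
turn [0.001 0.001 0.   ] shift in target axes cm [  6.77 -38.76   0.  ]
```

View pics/crop_t6.png

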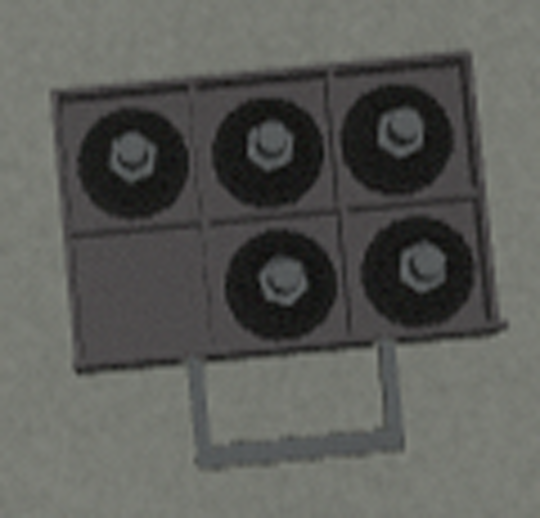

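The crop shows five feet standing in the tray, with well0 at about (140,300) still empty. The tray hasn't moved.

send_rows --increments '[[1, [0.7, -4.3, 0], [0, 0, 0]], [1, [0.8, -4.3, 0], [0, 0, 0]], [1, [0.7, -4.3, 0], [0, 0, 0]], [1, [0.8, -4.3, 0], [0, 0, 0]], [1, [0.7, -4.3, 0], [0, 0, 0]]]'

```text
clock: 31.0
position: [0.5398, 0.1628, 0.1391]
ee_rot: [0.109, -3.137, 0.002]
force: [0.4, -0.6, -1.1]
width: 0.162
gripper_force: 25.0
```

send_rows --increments '[[1, [0.8, -4.3, 0], [0, 0, 0]], [1, [0.7, -4.3, 0], [0, 0, 0]], [1, [0.8, -4.3, 0], [0, 0, 0]], [1, [0.7, -4.3, 0], [0, 0, 0]], [1, [0, 0, 3], [0, 0, 0]]]'

```text
clock: 31.5
position: [0.5241, -0.0161, 0.1123]
ee_rot: [-0.095, 3.136, -0.004]
force: [1.4, 0.9, -2.5]
width: 0.167
gripper_force: 25.0
```

send_rows --increments '[[1, [0, 0, 0], [0, 0, 0]], [1, [0, 0, 0], [0, 0, 0]]]'

```text
clock: 31.7
position: [0.5223, -0.0082, 0.1097]
ee_rot: [0.11, -3.136, -0.0]
force: [0.8, 1.2, 0.0]
width: 0.166
gripper_force: 25.0
```

```bash
python3 - <<'E'
from h import *
s=arm.observe(); print(s["position"],s["width"]); w=tray()[0]; rows(*w,.0465,.069)
E
```

```text
[ 0.52234516 -0.00821658  0.10974205] 0.16619874907962037
turn [ 0.    -0.004  0.001] shift in target axes cm [-0.06 -0.11  6.32]
```

send_rows --increments '[[1, [-0.1, -0.1, 3], [0, 0, 0]], [1, [0, 0, 2.3], [0, 0, 0]], [1, [0, 0, 0.7], [0, 0, 0]], [1, [0, 0, 0.3], [0, 0, 0]], [1, [0, 0, 0.1], [0, 0, 0]]]'

```text
clock: 32.2
position: [0.5252, -0.0093, 0.0474]
ee_rot: [-0.11, 3.139, 0.0]
force: [0.8, -0.7, -0.7]
width: 0.166
gripper_force: 25.0
```

send_rows --increments '[[4, [0, 0, 0], [0, 0, 0]], [4, [0, 0, 0], [0, 0, 0]], [4, [0, 0, 0], [0, 0, 0]], [4, [0, 0, -3], [0, 0, 0]], [4, [0, 0, -4], [0, 0, 0]]]'

```text
clock: 32.7
position: [0.5232, -0.01, 0.1165]
ee_rot: [0.108, -3.136, 0.001]
force: [0.8, 0.7, 0.2]
width: 0.429
gripper_force: 0.0
```

send_rows --increments '[[4, [0, 0, -4], [0, 0, 0]], [4, [0, 0, -4], [0, 0, 0]], [4, [4, 0, -4], [0, 0, 0]], [4, [4, 0, 0], [0, 0, 0]], [4, [0, 0, 0], [0, 0, 0]]]'

```text
clock: 33.2
position: [0.4452, -0.0158, 0.2328]
ee_rot: [0.107, -3.139, -0.004]
force: [0.6, 0.7, 0.7]
width: 0.44
gripper_force: 0.0
```

```bash
python3 - <<'E'
from h import *
s=arm.observe(); print(s["clock"],s["position"],s["joints"].round(2))
for k in(1,-1): rows(.4405,-.0895,.034,.069+k*1.5708)
W=arm.camera_params("wrist"); im=arm.get_image("wrist")[:,:,::-1]; cv2.imwrite("pics/w2.png",im)
E
```

```text
33.2 [ 0.44520917 -0.01581707  0.23276497] [-0.55  0.13  0.53  2.01 -0.08  1.02  1.66]
turn [ 3.000e-03  1.000e-03 -1.572e+00] shift in target axes cm [ 7.32  0.98 19.88]
turn [ 1.00e-03 -3.00e-03  1.57e+00] shift in target axes cm [-7.32 -0.98 19.88]
```

View pics/w2.png

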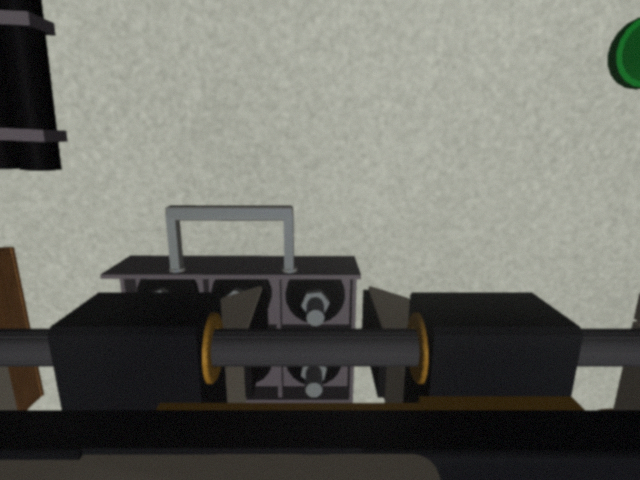

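Wrist view: the last foot is standing in well0, with its stem at (316,305). The bar centreline runs from (174,213) to (288,214).

send_rows --increments '[[3.5, [0, 0, 0], [0, 0, 0.145]], [3.5, [0, 0, 0], [0, 0, 0.145]], [3.5, [0, 0, 0], [0, 0, 0.145]], [3.5, [0, 0, 0], [0, 0, 0.145]], [3.5, [0, 0, 0], [0, 0, 0.145]]]'

```text
clock: 33.75
position: [0.4502, -0.0151, 0.232]
ee_rot: [1.021, 2.971, -0.0]
force: [-0.3, 0.5, -1.0]
width: 0.379
gripper_force: 0.0
```

send_rows --increments '[[3.5, [0, 0, 0], [0, 0, 0.145]], [3.5, [0, 0, 0], [0, 0, 0.145]], [3.5, [0, 0, 0], [0, 0, 0.145]], [3.5, [0, 0, 0], [0, 0, 0.145]], [3.5, [0, 0, 0], [0, 0, 0.145]]]'

```text
clock: 34.25
position: [0.4502, -0.0151, 0.232]
ee_rot: [2.008, 2.416, -0.0]
force: [-0.2, -0.3, 0.1]
width: 0.38
gripper_force: 0.0
```

send_rows --increments '[[3.5, [0, 0, 0], [0, 0, 0.12]], [3.5, [-3.6, -0.5, 3], [0, 0, 0]], [3.5, [-3.6, -0.5, 3], [0, 0, 0]], [3.5, [0, 0, 0], [0, 0, 0]], [3.5, [0, 0, 0], [0, 0, 0]]]'

```text
clock: 34.75
position: [0.4445, -0.0887, 0.1715]
ee_rot: [-2.145, -2.295, 0.003]
force: [0.7, 1.0, 0.3]
width: 0.382
gripper_force: 0.0
```

```bash
python3 - <<'E'
from h import *
s=arm.observe(); print(s["clock"],s["position"],s["joints"].round(2))
K=arm.camera_params("wrist")
im=arm.get_image("wrist")[:,:,::-1]; cv2.imwrite("pics/w3.png",im)
rows(.4405,-.0895,.034,.069-1.5708)
P={"camera_matrix":K["camera_matrix"],"R":np.load("w1.npz")["R"],"t":np.load("w1.npz")["t"]}
T=arm.camera_params("top")
for v,w in(((290+202/4.5,160+455/4.5),(310,167)),((290+403/4.5,160+440/4.5),(187,167))):
  print(tri(T,v,P,w),onz(T,v,.054),onz(P,w,.054))
E
```

```text
34.75 [ 0.4445303  -0.0886899   0.17150956] [-0.54  0.25  0.76  2.09 -0.22  0.88  0.42]
turn [-0.     0.001  0.   ] shift in target axes cm [-0.15 -0.47 13.81]
(array([ 0.43590018, -0.03821183,  0.08901854]), np.float64(0.00010371209701551625)) [ 0.43686556 -0.03886501  0.054     ] [ 0.43836459 -0.03853365  0.054     ]
(array([ 0.44454909, -0.14423346,  0.03462473]), np.float64(0.004653101835350387)) [ 0.44169512 -0.14289443  0.054     ] [ 0.44504137 -0.1376473   0.054     ]
```

View pics/w3.png

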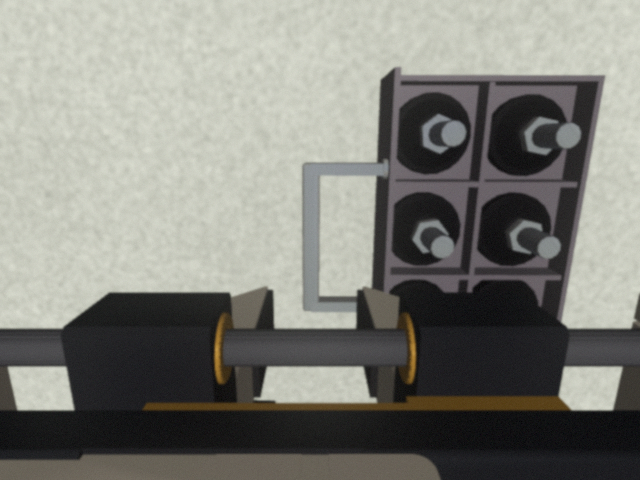

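The bar is at column 312, centred between the fingers, and all the feet are upright. Descending onto it now.

send_rows --increments '[[3.5, [-0.1, -0.3, 4], [0, 0, 0]], [3.5, [0, 0, 4], [0, 0, 0]], [3.5, [0, 0, 3.5], [0, 0, 0]], [3.5, [0, 0, 2.3], [0, 0, 0]], [3.5, [0, 0, 0], [0, 0, 0]]]'

```text
clock: 35.3
position: [0.441, -0.0875, 0.0324]
ee_rot: [-2.138, -2.298, 0.003]
force: [-0.9, 0.5, 1.4]
width: 0.382
gripper_force: 0.0
```

```bash
python3 - <<'E'
from h import *
s=arm.observe(); print(s["clock"],s["position"],s["force"])
E
```

```text
35.3 [ 0.44097768 -0.08746775  0.0323692 ] [-0.94029099  0.49471945  1.43701064]
```

send_rows --increments '[[1, [0, 0, 0], [0, 0, 0]], [1, [0, 0, 0], [0, 0, 0]], [1, [0, 0, 0], [0, 0, 0]], [1, [0, 0, 0], [0, 0, 0]], [1, [0, 0, 0], [0, 0, 0]]]' --force 30

```text
clock: 35.8
position: [0.4419, -0.0886, 0.0349]
ee_rot: [2.142, 2.298, 0.002]
force: [-2.2, 0.4, 7.9]
width: 0.128
gripper_force: 30.0
```

```bash
python3 - <<'E'
from h import *
s=arm.observe(); print(s["clock"],s["position"],s["force"],s["width"])
m=np.array([.7331,-.0778]);d=np.array([np.cos(.045),np.sin(.045)])
for k in(.20,.14,.052): h=m-k*d; print(h); rows(*h,s["position"][2],.045-1.5708)
E
```

```text
35.8 [ 0.44189863 -0.08856624  0.03492293] [-2.17120142  0.3931697   7.94323915] 0.12793412916355595
[ 0.53330247 -0.08679696]
turn [ 0.001 -0.001  0.025] shift in target axes cm [-0.23  9.14  0.  ]
[ 0.59324173 -0.08409787]
turn [ 0.001 -0.001  0.025] shift in target axes cm [-0.23 15.14  0.  ]
[ 0.68115264 -0.08013921]
turn [ 0.001 -0.001  0.025] shift in target axes cm [-0.23 23.94  0.  ]
```

send_rows --increments '[[1, [0, 0.3, 0], [0, 0, 0.005]], [1, [0, 0.6, 0], [0, 0, 0.01]], [1, [-0.1, 1, 0], [0, 0, 0.01]], [1, [-0.1, 1, 0], [0, 0, 0]], [1, [0, 1, 0], [0, 0, 0]]]'

```text
clock: 36.3
position: [0.4795, -0.0888, 0.0349]
ee_rot: [-2.17, -2.269, 0.001]
force: [-7.5, -0.5, 14.9]
width: 0.127
gripper_force: 30.0
```

send_rows --increments '[[1, [0, 1, 0], [0, 0, 0]], [1, [0, 1, 0], [0, 0, 0]], [1, [0, 0.8, 0], [0, 0, 0]], [1, [0, 0.4, 0], [0, 0, 0]], [1, [0, 0, 0], [0, 0, 0]]]'

```text
clock: 36.8
position: [0.5127, -0.0875, 0.035]
ee_rot: [-2.171, -2.271, -0.001]
force: [-2.7, 0.7, 9.0]
width: 0.126
gripper_force: 30.0
```

```bash
python3 - <<'E'
from h import *
s=arm.observe(); print(s["clock"],s["position"],s["force"],s["width"])
m=np.array([.7331,-.0778]);d=np.array([np.cos(.045),np.sin(.045)])
for k in(.052,): h=m-k*d; rows(*h,s["position"][2],.045-1.5708)
im=arm.get_image("top")[:,:,::-1]; cv2.imwrite("pics/crop_t7.png",cv2.resize(im[40:260,270:430],None,fx=2.7,fy=2.7,interpolation=cv2.INTER_CUBIC))
im=arm.get_image("scene")[:,:,::-1]; cv2.imwrite("pics/s7.png",im)
E
```

```text
36.8 [ 0.51268262 -0.08746998  0.03497718] [-2.69650671  0.74712429  8.95204302] 0.12623286296814448
turn [ 0. -0. -0.] shift in target axes cm [-0.03 16.86  0.  ]
```

View pics/crop_t7.png

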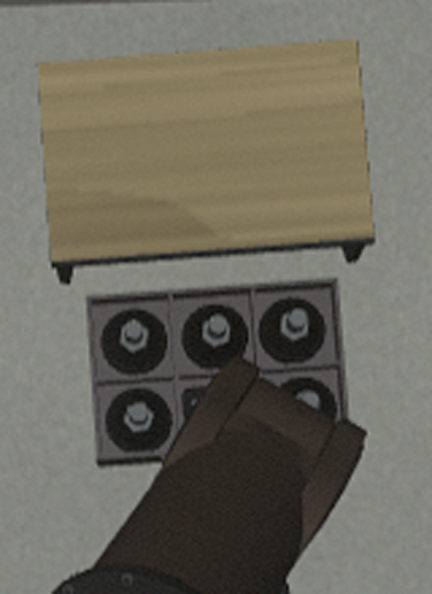

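The tray is approaching the bay. Its back corners are at crop (88,297) and (337,280). The unit's post feet are at (65,282) and (353,262). All visible feet are upright.

```bash
python3 - <<'E'
from h import *
T=arm.camera_params("top"); g=lambda u,v,z:onz(T,(270+u/2.7,40+v/2.7),z)
a,b=g(65,282,0),g(353,262,0); print("posts",a,b,(a+b)/2)
a2,b2=g(51,264,.084),g(374,240,.084); print("ply",a2,b2,(a2+b2)/2)
c,e=g(88,297,.028),g(337,280,.028); print("tray back",c,e,(c+e)/2,np.arctan2(-(c-e)[0],(c-e)[1]))
E
```

```text
posts [0.72880518 0.05202384 0.        ] [ 0.73913499 -0.21125163  0.        ] [ 0.73397009 -0.0796139   0.        ]
ply [0.72408125 0.05949612 0.084     ] [ 0.73627352 -0.21737052  0.084     ] [ 0.73017738 -0.0789372   0.084     ]
tray back [0.70763381 0.03041519 0.028     ] [ 0.71612775 -0.19219119  0.028     ] [ 0.71188078 -0.080888    0.028     ] 0.03813828637753153
```

send_rows --increments '[[1, [0, 0.5, 0], [0, 0, 0]], [1, [0, 1, 0], [0, 0, 0]], [1, [0, 1, 0], [0, 0, 0]], [1, [0, 1, 0], [0, 0, 0]], [1, [0, 1, 0], [0, 0, 0]]]'

```text
clock: 37.4
position: [0.5566, -0.0856, 0.035]
ee_rot: [-2.171, -2.269, 0.001]
force: [-7.9, -0.3, 11.5]
width: 0.128
gripper_force: 30.0
```

send_rows --increments '[[1, [0, 1, 0], [0, 0, 0]], [1, [0, 1, 0], [0, 0, 0]], [1, [0, 1, 0], [0, 0, 0]], [1, [0, 0.5, 0], [0, 0, 0]], [1, [0, 0, 0], [0, 0, 0]]]'

```text
clock: 37.9
position: [0.5931, -0.0839, 0.0351]
ee_rot: [2.171, 2.27, 0.001]
force: [-1.0, -0.7, 5.4]
width: 0.127
gripper_force: 30.0
```

```bash
python3 - <<'E'
from h import *
s=arm.observe(); print(s["clock"],s["position"],s["force"],s["ft_torque"],s["width"])
m=np.array([.732,-.079]);d=np.array([np.cos(.045),np.sin(.045)])
h=m-.052*d; rows(*h,s["position"][2],.045-1.5708)
E
```

```text
37.9 [ 0.59309051 -0.08392688  0.03512047] [-0.95011533 -0.70201381  5.42144892] [-0.06582902  0.39863169 -0.00042   ] 0.12738231677317868
turn [ 0.001  0.    -0.   ] shift in target axes cm [-0.13  8.7   0.  ]
```

No wall contact so far. Advancing to near home.

send_rows --increments '[[1, [0, 0.5, 0], [0, 0, 0]], [1, [0, 1, 0], [0, 0, 0]], [1, [0, 1, 0], [0, 0, 0]], [1, [0, 1, 0], [0, 0, 0]], [1, [0, 1, 0], [0, 0, 0]]]'

```text
clock: 38.4
position: [0.6369, -0.0821, 0.0351]
ee_rot: [-2.171, -2.27, 0.001]
force: [-7.2, 0.4, 9.6]
width: 0.126
gripper_force: 30.0
```

send_rows --increments '[[1, [0, 1, 0], [0, 0, 0]], [1, [0, 1, 0], [0, 0, 0]], [1, [0, 0.8, 0], [0, 0, 0]], [1, [0, 0.4, 0], [0, 0, 0]], [1, [0, 0.2, 0], [0, 0, 0]]]'

```text
clock: 38.9
position: [0.671, -0.0805, 0.0352]
ee_rot: [-2.171, -2.27, 0.001]
force: [-6.8, -1.2, 8.8]
width: 0.125
gripper_force: 30.0
```

send_rows --increments '[[1, [0, 0.2, 0], [0, 0, 0]], [1, [0, 0, 0], [0, 0, 0]]]'

```text
clock: 39.1
position: [0.673, -0.0804, 0.0352]
ee_rot: [-2.171, -2.27, 0.0]
force: [-3.9, -0.2, 7.4]
width: 0.126
gripper_force: 30.0
```

send_rows --increments '[[1, [0, 0.2, 0], [0, 0, 0]], [1, [0, 0.2, 0], [0, 0, 0]], [1, [0, 0.1, 0], [0, 0, 0]], [1, [0, 0, 0], [0, 0, 0]]]'

```text
clock: 39.5
position: [0.6778, -0.0802, 0.0352]
ee_rot: [-2.171, -2.27, 0.001]
force: [-4.7, -0.9, 7.6]
width: 0.125
gripper_force: 30.0
```

send_rows --increments '[[1, [0, 0.1, 0], [0, 0, 0]], [1, [0, 0.1, 0], [0, 0, 0]], [1, [0, 0, 0], [0, 0, 0]]]'

```text
clock: 39.8
position: [0.6798, -0.0802, 0.0352]
ee_rot: [-2.171, -2.27, 0.001]
force: [-4.7, -0.6, 8.1]
width: 0.13
gripper_force: 30.0
```

send_rows --increments '[[1, [0, 0.1, 0], [0, 0, 0]], [1, [0, 0.1, 0], [0, 0, 0]], [1, [0, 0, 0], [0, 0, 0]]]'

```text
clock: 40.1
position: [0.6818, -0.0801, 0.0352]
ee_rot: [-2.171, -2.27, 0.001]
force: [-5.2, -0.3, 7.8]
width: 0.127
gripper_force: 30.0
```

send_rows --increments '[[1, [0, 0.1, 0], [0, 0, 0]], [1, [0, 0, 0], [0, 0, 0]]]'

```text
clock: 40.3
position: [0.6827, -0.0801, 0.0352]
ee_rot: [-2.171, -2.27, 0.001]
force: [-5.7, -0.6, 7.5]
width: 0.123
gripper_force: 30.0
```

```bash
python3 - <<'E'
from h import *
print(arm.observe()["force"])
im=arm.get_image("scene")[:,:,::-1]; cv2.imwrite("pics/s8.png",im)
im=arm.get_image("top")[:,:,::-1]; cv2.imwrite("pics/crop_t8.png",cv2.resize(im[40:240,270:430],None,fx=3,fy=3,interpolation=cv2.INTER_CUBIC))
E
```

```text
[-5.67028903 -0.57354152  7.51255975]
```

View pics/crop_t8.png

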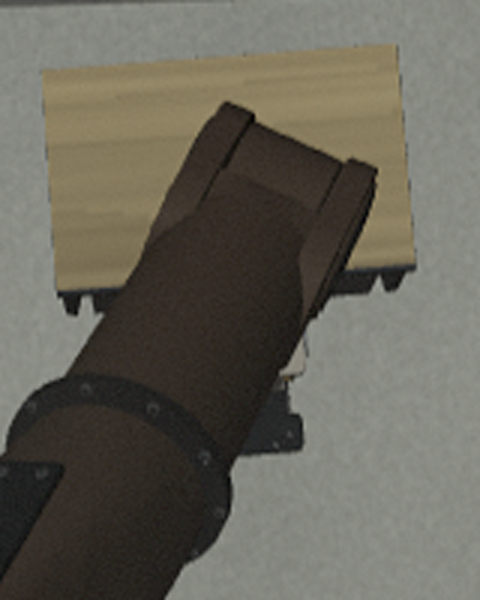

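Nearly flush, with no back-panel contact yet. I'll creep on until the force rises.

send_rows --increments '[[1, [0, 0.1, 0], [0, 0, 0]], [1, [0, 0.1, 0], [0, 0, 0]], [1, [0, 0, 0], [0, 0, 0]]]'

```text
clock: 40.7
position: [0.6841, -0.08, 0.0352]
ee_rot: [-2.171, -2.269, 0.002]
force: [-7.6, 0.5, 10.3]
width: 0.126
gripper_force: 30.0
```

send_rows --increments '[[1, [0, 0.1, 0], [0, 0, 0]], [1, [0, 0, 0], [0, 0, 0]]]'

```text
clock: 40.9
position: [0.6841, -0.08, 0.0352]
ee_rot: [-2.17, -2.268, 0.003]
force: [-11.7, 0.1, 12.8]
width: 0.128
gripper_force: 30.0
```

send_rows --increments '[[1, [0, 0.1, 0], [0, 0, 0]], [1, [0, 0.1, 0], [0, 0, 0]], [1, [0, 0, 0], [0, 0, 0]]]'

```text
clock: 41.2
position: [0.6842, -0.0802, 0.0351]
ee_rot: [-2.169, -2.265, 0.007]
force: [-19.1, 0.9, 19.7]
width: 0.127
gripper_force: 30.0
```

Home: the tool stalled at x = 0.684 as the force rose. I'll relax the push, open, lift and look.

send_rows --increments '[[1, [0, -0.3, 0], [0, 0, 0]], [1, [0, 0, 0], [0, 0, 0]], [3.5, [0, 0, 0], [0, 0, 0]], [3.5, [0, 0, 0], [0, 0, 0]], [3.5, [0, 0, 0], [0, 0, 0]]]'

```text
clock: 41.7
position: [0.6857, -0.0792, 0.0342]
ee_rot: [2.17, 2.271, 0.001]
force: [-0.3, 0.7, -0.4]
width: 0.339
gripper_force: 0.0
```

send_rows --increments '[[3.5, [0, 0, -2], [0, 0, 0]], [3.5, [0, 0, -4], [0, 0, 0]], [3.5, [0, 0, -4], [0, 0, 0]], [3.5, [0, 0, -4], [0, 0, 0]], [3.5, [0, -4, -2], [0, 0, 0]]]'

```text
clock: 42.2
position: [0.6502, -0.0809, 0.1976]
ee_rot: [2.163, 2.269, 0.006]
force: [0.1, 0.4, 0.5]
width: 0.382
gripper_force: 0.0
```

send_rows --increments '[[3.5, [2, -4.5, 0], [0, 0, 0]], [3.5, [2, -4.5, 0], [0, 0, 0]], [3.5, [2, -4.5, 0], [0, 0, 0]], [3.5, [3, -3.5, 0], [0, 0, 0]], [3.5, [4, 0, 0], [0, 0, 0]]]'

```text
clock: 42.7
position: [0.465, 0.0398, 0.1938]
ee_rot: [-2.173, -2.264, 0.001]
force: [1.7, 1.0, 0.5]
width: 0.379
gripper_force: 0.0
```

send_rows --increments '[[3.5, [4.5, 0, 0], [0, 0, 0]], [3.5, [4.5, 0, 0], [0, 0, 0]], [3.5, [4.5, 0, 0], [0, 0, 0]], [3.5, [0, 0, 0], [0, 0, 0]], [3.5, [0, 0, 0], [0, 0, 0]]]'

```text
clock: 43.2
position: [0.4636, 0.1767, 0.194]
ee_rot: [2.168, 2.274, -0.0]
force: [-0.3, -0.6, 0.4]
width: 0.38
gripper_force: 0.0
```

```bash
python3 - <<'E'
from h import *
print(arm.observe()["position"],arm.observe()["width"])
im=arm.get_image("top")[:,:,::-1]; a=cv2.resize(im[120:240,270:520],None,fx=3.2,fy=3.2,interpolation=cv2.INTER_CUBIC)
s=arm.get_image("scene")[:,:,::-1]; b=cv2.resize(s[150:400,120:520],(400,216)); c=cv2.resize(im[120:350,120:500],(400,216))
cv2.imwrite("pics/fin.png",np.vstack([a,np.hstack([b,c])])[:600])
E
```

```text
[0.46355651 0.17668953 0.19398843] 0.38029314914756335
```

View pics/fin.png

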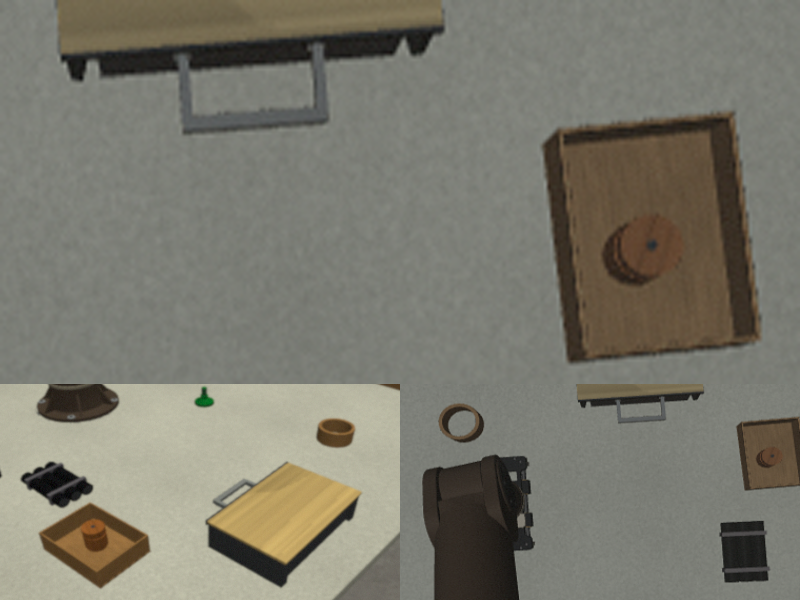

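The tray is home: its front plate is level with the posts at (78,78) and (416,50). The bun stands in the carton at (650,245), and the tape and tubes are where they started.

```bash
python3 -c "
from cell import arm
print(arm.sign_off())"
```

```text
the job is handed in; nothing more can be done
None
```

The job is handed in: the one wooden foot is in the carton, all six levelling feet stood base down in their own compartments before the tray went in, and the tray is fully home with its front plate level with the mouth. The tape and tubes weren't touched.

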